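# Clear the gauge shims and set the stop bar to its scribed line

### The arm

A 7-joint arm with a two-finger parallel gripper is mounted at the origin on the work surface. World frame = base frame: x ahead of the robot, y to its left, z up, the work surface at z = 0. Lengths are in m, angles in rad, forces in N, time in s.
With the tool pointing down it reaches from about 0.35 to 0.9 m from the base axis. Payload 8.1 kg.
Tool frame: the origin (TCP) lies at the centre of the arm's flange, where the gripper is bolted on; the fingertips stand 178 mm ahead of it and the grasp point (between the pads) lies 159 mm ahead of it; z points along the fingers, y is the direction in which the jaws open and shut (so a half turn about z gives the same grasp; the last joint's range is limited). The gripper opens to 92 mm and grips with 3 to 60 N. Pads are 19 mm wide; open, the fingers measure 130 mm over their backs; the gripper's body (75 mm by 190 mm) begins 47 mm behind the grasp point.
Start: joints at [-1.407, 0.434, 0.025, 1.573, -0.012, 1.134, -0.075], TCP at [0.165, 0.603, 0.405] pointing down, gripper open.
Joint ranges: [-2.62, 2.62], [-0.44, 2.09], [-1.27, 1.32], [0.08, 2.57], [-1.32, 4.46], [0.12, 2], [-2.74, 2.74]. Speed limits (rad/s): [2.22, 2.22, 3.01, 3.01, 3.14, 3.14, 3.14].

### API

Orientations are given as a rotation vector (axis times angle).
In Python, from cell import arm gives the robot as it stands. The module is installed in compiled form; this text tells all that it offers.
- The arm moves only by the tool move_arm, never from a script. Its argument "steps" is a list of rows, each a list of 4 numbers: the shift along the tool's x, y, z in mm, then the turn about the tool's z in rad. In form: [[x, y, z, twist], ...]. A call has 1 to 20 rows; each row is the pose to reach, as a shift and turn from the pose commanded when the call began, along the tool's axes at that moment; what a row does not reach only later rows make up. A row lasts 1/8 s, in which the tool goes at most 62.5 mm and 10.7 degrees, less where a joint would pass 70% of its speed; a pose out of reach is approached as far as the arm can. A call with a gripper value outside its range is refused whole. "grip" is the finger opening in mm, from 0 to 91.8, set as the call begins (left out, the last holds). The fingers move at their own pace and stop on an object; "grip_force" is the grip in N (left out, the last holds). Time passes only in rows, so rows that repeat a pose let the fingers close. It gives the time, the measured TCP pose, the force and the opening at its end, in the units of the state.
- arm.observe(): the state, without advancing time (a new reading comes with each control period).
- arm.get_image(name): name is "side" or "top"; returns the picture (420x560x3 uint8, red, green, blue); there is no depth.
- arm.camera_info(name): a dict with "mtx" (3x3 intrinsics, pixels), "pose" (4x4, takes a point from camera to world coordinates). Camera axes: x right, y down, z forward; pixel columns grow to the right and rows downward; lengths in m; the calibration is good to about 2 mm. A picture is of the moment at which its call begins. camera_info takes no time and is no camera call.
- arm.sign_off(): hands the job in, once; it reports no verdict.
The state is a dict: "clock": time; "joints": joint angles; "dq": joint speeds; "joint_efforts": joint torques, N m; "position": TCP position; "ee_rot": TCP orientation; "force": force on the tool from outside, world axes, zero at the start; "ft_torque": the same for the moment, N m; "width": opening from 0.0 (shut) to 1.0 (fully open).
Only numpy, scipy, OpenCV 4.12 (cv2) and the standard library are available. Lean on these libraries where they do the work, as an engineer would, in place of code of your own. Each camera call takes 0.05 s, during which the arm holds its last target.

### The job

Clear the two loose brass shims (one lies by the red scribed line, one on the blue stop bar) into the black tray, so that with the one already there they make a straight, fanned, overlapping row lengthwise along the tray, each covering about half of its neighbour. Then push the blue stop bar along the plate under the yellow sensor bridge until its far edge meets the red line squarely along its length; nothing stops it there, so do not run past the line. Do not bump the bridge, and leave everything else where it is.

Things in the scene. Friction and masses are not known exactly. Their poses are not given: they have to be found in the camera images.
- fixture: fixed bare-aluminium tooling plate, 320 x 280 x 12 mm, lying on the table in front of the robot. Origin at the centre of its underside; its top is 12 mm above the table; own +x is the direction in which the bar is pushed (away from the robot and to its left)
- line (a point): middle of the red scribed line on the plate's top, 200 mm long and 2 mm wide, running along its own y axis; at plate x = 85 mm, y = 0. Its x axis is the push direction
- bridge: fixed bridge over the plate, never to be bumped. Origin on the plate top at the plate origin, same axes. Yellow beam x 15 to 40 mm, y -132 to 132 mm, underside 75 mm and top 120 mm above the plate top; grey posts 25 x 20 mm at y = -122 and +122 mm. With the bar at the line the beam starts 5 mm past the bar's near face: lean the gripper back, against the push direction, 30 to 45 degrees to push
- bar_center (a point): blue-painted aluminium stop bar, 75 mm (its x, push direction) x 130 mm (its y) x 30 mm high, about 0.7 kg, loose on the plate on the robot's side of the bridge, far edge about 80 to 130 mm short of the line, turned up to 0.2 rad; slides with friction, nothing guides or stops it. Point at its centre, half-way up
- bar_left (a point): left (+y) end of the bar's far bottom edge (bar x = +37.5 mm, y = +65 mm from its centre, 15 mm below it): this edge must meet the line
- bar_right (a point): right (-y) end of the same far bottom edge of the bar
- tray: fixed shallow black tray with grey dots, outside 200 mm (its x, lengthwise) x 110 mm (y) x 14 mm high, walls 5 mm, floor 5 mm thick. Stands to the left or the right of the plate. Origin at the centre of its underside
- shim1_center (a point): brass shim plate 70 mm (its x) x 40 mm (its y) x 6 mm thick, 0.13 kg, lying flat in the tray near its -x end, lengthwise (its centre 50 to 57 mm from the tray's middle). Point at its centre, half-way up
- shim2_center (a point): identical brass shim, lying flat on the plate beyond the bridge at the red line. Point at its centre, half-way up
- shim3_center (a point): identical brass shim, lying flat on top of the blue bar, its long side roughly along the push direction; close to the bridge beam, so lean the gripper back or mind its body. Point at its centre, half-way up
- bin: fixed grey parts bin, 190 x 130 x 45 mm high, on the other side of the plate from the tray. Origin at the centre of its underside
- standoff_mid (a point): plain steel standoff, 22 mm diameter, 65 mm tall, standing on a far corner of the aluminium plate; point half-way up. Leave it standing there
- knob_mid (a point): black clamp knob, 30 mm diameter, 34 mm tall, standing on the other far corner of the aluminium plate; point half-way up. Leave it there
- jar_mid (a point): small glass jar, 54 mm diameter, 65 mm tall, on the table beyond the work; point half-way up. Leave alone
- driver: screwdriver with green handle, 170 mm long, lying on the table on the robot's right. Leave alone
- tape: roll of brown tape, 90 mm diameter, 20 mm high, lying on the table on the robot's left. Leave alone
- offcut: offcut of aluminium profile 30 x 120 x 30 mm, lying on the table on the robot's right. Leave alone

How it is judged:
On the way, in this order (a step that is already met when the one before it is completed fails the run):
1. all three brass shims lie in the tray in an overlapping row (x of shim1_center in the frame of tray between -0.065 and 0.065 m and y of shim1_center in the frame of tray between -0.02 and 0.02 m and z of shim1_center in the frame of tray between 0.004 and 0.03 m and angle between the x axis of each of shim1_center, shim2_center, shim3_center and the x axis of tray, either way round below 0.35 rad and angle between each of shim1_center, shim2_center, shim3_center's own z axis and vertical below 0.4 rad and x of shim2_center in the frame of tray between -0.065 and 0.065 m and y of shim2_center in the frame of tray between -0.02 and 0.02 m and z of shim2_center in the frame of tray between 0.004 and 0.03 m and x of shim3_center in the frame of tray between -0.065 and 0.065 m and y of shim3_center in the frame of tray between -0.02 and 0.02 m and z of shim3_center in the frame of tray between 0.004 and 0.03 m and ((horizontal distance between shim1_center and shim2_center between 0.02 and 0.06 m and horizontal distance between shim2_center and shim3_center between 0.02 and 0.06 m and horizontal distance between shim1_center and shim3_center above 0.045 m) or (horizontal distance between shim1_center and shim3_center between 0.02 and 0.06 m and horizontal distance between shim3_center and shim2_center between 0.02 and 0.06 m and horizontal distance between shim1_center and shim2_center above 0.045 m) or (horizontal distance between shim2_center and shim1_center between 0.02 and 0.06 m and horizontal distance between shim1_center and shim3_center between 0.02 and 0.06 m and horizontal distance between shim2_center and shim3_center above 0.045 m))), for 0.2 s.
2. the bar's far edge has been pushed to the red line (x of bar_left in the frame of line between -0.003 and 0.003 m and x of bar_right in the frame of line between -0.003 and 0.003 m and y of bar_center in the frame of line between -0.03 and 0.03 m and angle between bar_center's own z axis and vertical below 0.05 rad), for 0.2 s.
At the end, for the whole second after the job is handed in: Both ends of the bar's far edge within 3 mm of the line, bar flat, within 30 mm sideways of its middle; shims in the tray within 20 mm of its long centre line and 0.35 rad, tilted under 0.4 rad, neighbouring centres 20 to 60 mm apart, outer two over 45 mm (all of step 1 and all of step 2); the robot touches nothing.
It fails at once if the bar is pushed more than 8 mm past the line (x of any of bar_left, bar_right in the frame of line above 0.008 m).
It fails at once if the bar is lifted instead of pushed along the plate (z of bar_center in the frame of line above 0.03 m).
It fails at once if the sensor bridge is bumped (over 3 N) (contact force between bridge and anything else above 3 N).
It fails at once if the standoff, knob, jar, screwdriver, tape or offcut is moved more than 25 mm (distance of any of standoff_mid, knob_mid, jar_mid, driver, tape, offcut from where it was at the start of the episode above 0.025 m).
It also fails if it takes over 72 s, if anything falls off the work surface, if the arm or the gripper's body presses on something with over 40 N, if the wrist force passes 120 N, or if a joint passes its speed limit or range.

## Working session

There is one attempt and no reset: what is moved stays moved. The work goes in short steps, Python scripts to look and compute and a tool call to move; the robot and the scene stay as the last step left them, time stands still between calls to the robot, and variables do not carry over. Pictures are saved under pics/ and viewed, and the job is handed in when it is done.

Besides the shell and the picture viewer there is one more tool, called after ">>>" as name([rows], argument=value, ...), one row to a line, values as JSON. move_arm: Moves the arm, as the interface text tells. Its arguments: {"type":"object","properties":{"steps":{"type":"array"},"grip":{"type":"number"},"grip_force":{"type":"number"}},"required":["steps"]}

```bash
ls; mkdir -p pics; python3 - <<'E'
from cell import arm
import cv2,numpy as np
print(arm.observe())
for n in("side","top"):
    i=arm.camera_info(n);print(n,i["mtx"],np.round(i["pose"],4))
    im=arm.get_image(n)
    cv2.imwrite(f"pics/{n}0.png",im[:,:,::-1])
E
```

```text
pics
{'clock': 0.0, 'joints': array([-1.40663334,  0.43523043,  0.02496186,  1.57409062, -0.01161139,
        1.1340147 , -0.07507242]), 'dq': array([-7.41664830e-04, -5.39285759e-05, -1.52964176e-03, -1.13407177e-03,
        1.85113727e-03, -3.19128477e-04,  7.97663496e-04]), 'joint_efforts': array([-6.75218780e-04, -6.67831492e+01,  9.84431393e-01, -3.14470804e+01,
       -6.07314846e-02,  4.26776439e-02,  1.82213312e-04]), 'position': array([0.16471847, 0.60266216, 0.4039425 ]), 'ee_rot': array([-4.17835237e-01, -3.11359760e+00,  2.50676796e-03]), 'force': array([ 0.79107846, -0.27550261, -0.06002798]), 'ft_torque': array([ 0.00456981,  0.00099434, -0.00061085]), 'width': 1.0003548626786125}
side [[390.13788215   0.         281.61831624]
 [  0.         390.13788215 204.95441402]
 [  0.           0.           1.        ]] [[-0.9635 -0.2092  0.1669  0.4284]
 [-0.2673  0.7191 -0.6415  0.6514]
 [ 0.0142 -0.6627 -0.7488  0.8272]
 [ 0.      0.      0.      1.    ]]
top [[391.53370571   0.         281.64734364]
 [  0.         391.53370571 201.98951378]
 [  0.           0.           1.        ]] [[-0.0674 -0.9764  0.2051  0.3562]
 [-0.9977  0.0672 -0.0076  0.0094]
 [-0.0064 -0.2051 -0.9787  1.141 ]
 [ 0.      0.      0.      1.    ]]
```

View pics/side0.png

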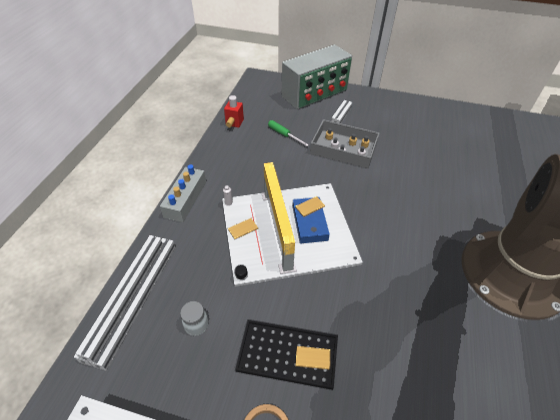

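View pics/top0.png

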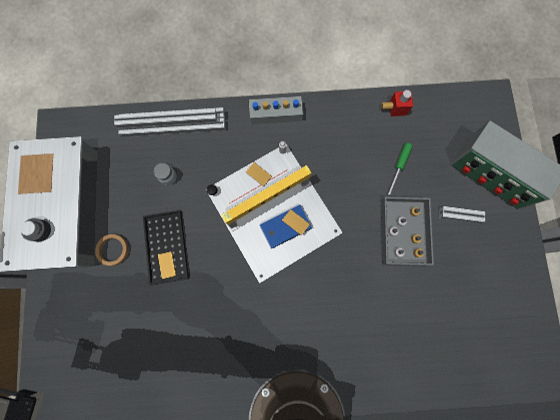

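The side view shows the plate in the middle with the bridge at about (280,210), the bar at (312,220) with a shim on it, a shim at the line (243,228), and the tray at (288,353) with a shim at its right end. The top view shows the tray at (166,247), its shim at (167,265), the bar at (287,227) and the shim at the line at (259,174). I'll enlarge these.

```bash
python3 - <<'E'
import cv2
a=cv2.imread("pics/top0.png");b=cv2.imread("pics/side0.png")
cv2.imwrite("pics/c1.png",cv2.resize(a[135:290,200:350],None,fx=3.87,fy=3.87,interpolation=cv2.INTER_CUBIC))
cv2.imwrite("pics/c2.png",cv2.resize(a[200:295,130:205],None,fx=6,fy=6,interpolation=cv2.INTER_CUBIC))
cv2.imwrite("pics/c3.png",cv2.resize(b[155:290,210:370],None,fx=4,fy=4,interpolation=cv2.INTER_CUBIC))
E
```

```text
(no output)
```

View pics/c1.png

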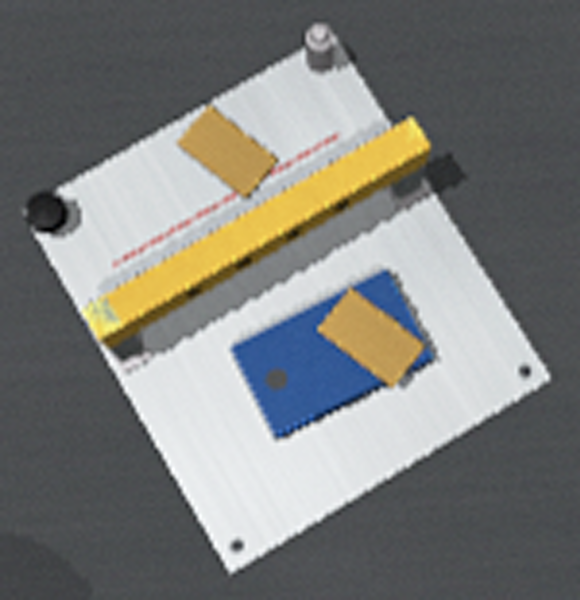

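View pics/c2.png

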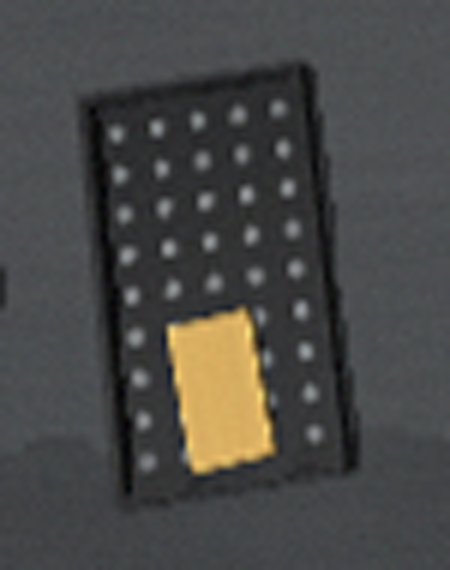

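View pics/c3.png

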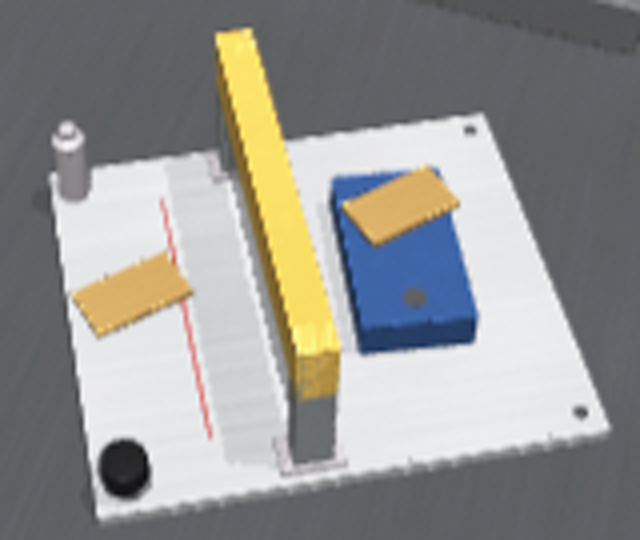

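```bash
cat > h.py <<'E'
from cell import arm
import numpy as np,cv2
from scipy.optimize import least_squares
from scipy.spatial.transform import Rotation as R
I={n:arm.camera_info(n) for n in("side","top")}
def proj(n,P):
    T=np.linalg.inv(I[n]["pose"]);p=np.atleast_2d(P)@T[:3,:3].T+T[:3,3];q=p@I[n]["mtx"].T
    return q[:,:2]/q[:,2:]
def fit(obs,x0=(0.5,0,0.4)):
    # obs: list of (cam, crop(scale,ox,oy), [(px,py,ox,oy,z)...]) z world
    def f(v):
        r=[]
        c,s=np.cos(v[2]),np.sin(v[2])
        for n,(k,ox,oy),pts in obs:
            p=np.array(pts,float);uv=(p[:,:2]+.5)/k-.5+[ox,oy]
            W=np.c_[v[0]+c*p[:,2]-s*p[:,3],v[1]+s*p[:,2]+c*p[:,3],p[:,4]]
            r.append((proj(n,W)-uv).ravel())
        return np.concatenate(r)
    o=least_squares(f,x0,loss='soft_l1');return o.x,np.round(f(o.x),1)
def corners(px,L,W,z):
    # order: (+x,+y),(+x,-y),(-x,-y),(-x,+y)
    return [(a,b,sx*L/2,sy*W/2,z) for (a,b),(sx,sy) in zip(px,[(1,1),(1,-1),(-1,-1),(-1,1)])]
E
python3 - <<'E'
from h import *
T=(3.8667,200,135);S=(4,210,155);C=(6,130,200)
def show(n,*o):
  for k in [o, *[[q] for q in o]]:
    v,r=fit(k);print(n,np.round(v,4),np.abs(r).max())
Z=.012
show("plate",("top",T,[(551,378,-.16,-.14,Z),(230,573,-.16,.14,Z),(340,136,.085,-.1,Z),(113,264,.085,.1,Z)]),
 ("side",S,[(608,430,-.16,.14,Z),(485,115,-.16,-.14,Z),(52,178,.16,-.14,Z),(100,518,.16,.14,Z),(163,198,.085,-.1,Z),(211,438,.085,.1,Z)]))
show("bar",("top",T,corners([(233,348),(390,270),(435,350),(280,437)],.075,.13,.042)),
 ("side",S,corners([(360,330),(333,180),(436,168),(475,318)],.075,.13,.042)))
# shim: +x far. 
show("shim3",("top",T,corners([(318,328),(352,288),(425,345),(395,385)],.07,.04,.048)),
 ("side",S,corners([(376,244),(342,207),(432,167),(460,203)],.07,.04,.048)))
show("shim2",("top",T,corners([(178,145),(210,106),(278,160),(250,197)],.07,.04,.018)),
 ("side",S,corners([(98,334),(72,295),(167,253),(193,290)],.07,.04,.018)))
show("tray",("top",C,corners([(82,97),(305,65),(355,468),(127,505)],.2,.11,.014)))
show("shim1",("top",C,corners([(167,323),(247,308),(275,453),(193,474)],.07,.04,.011)))
E
```

```text
plate [0.5716 0.0276 0.4699] 1.4
plate [0.57   0.028  0.4689] 0.4
plate [0.5726 0.027  0.4715] 1.1
bar [ 0.5204 -0.0062  0.412 ] 1.7
bar [ 0.5183 -0.0074  0.422 ] 1.2
bar [ 0.5222 -0.0044  0.3982] 0.9
shim3 [ 0.5269 -0.0351  0.8266] 1.1
shim3 [ 0.526  -0.0355  0.8404] 0.6
shim3 [ 0.5278 -0.0346  0.8147] 0.8
shim2 [0.6836 0.0633 0.8301] 1.1
shim2 [0.6814 0.0626 0.8459] 0.7
shim2 [0.6853 0.0637 0.8127] 0.5
tray [0.4856 0.3423 0.105 ] 1.1
tray [0.4856 0.3423 0.105 ] 1.1
shim1 [0.4336 0.3419 0.1678] 0.7
shim1 [0.4336 0.3419 0.1678] 0.7
```

```bash
cat >> h.py <<'E'
PL=(0.5713,0.0276,0.4699);TR=(0.4856,0.3423,0.105)
def toW(F,p):
    c,s=np.cos(F[2]),np.sin(F[2]);return np.array([F[0]+c*p[0]-s*p[1],F[1]+s*p[0]+c*p[1]])
def toF(F,p):
    c,s=np.cos(F[2]),np.sin(F[2]);d=np.array(p[:2])-F[:2];return np.array([c*d[0]+s*d[1],-s*d[0]+c*d[1]])
def ray(n,uv,z):
    i=I[n];d=i["pose"][:3,:3]@np.linalg.solve(i["mtx"],[uv[0],uv[1],1.]);o=i["pose"][:3,3]
    return (o+d*(z-o[2])/d[2])[:2]
def to(xy,ztip,yaw):
    # shift/twist to bring fingertips to world xy,ztip with tool x at yaw
    o=arm.observe();Rm=R.from_rotvec(o["ee_rot"]).as_matrix()
    d=Rm.T@(np.array([xy[0],xy[1],ztip+.178])-o["position"])*1000
    y0=np.arctan2(Rm[1,0],Rm[0,0]);t=-(yaw-y0)
    t=(t+np.pi)%(2*np.pi)-np.pi
    print("shift",np.round(d,1),"twist",round(t,3),"yaw0",round(y0,3),"tipz",round(o["position"][2]-.178,4),"w",round(o["width"]*91.8,1),"F",np.round(o["force"],1),"j",np.round(o["joints"],2),"t",o["clock"])
E
python3 - <<'E'
from h import *
# standoff base and top px
T=(3.8667,200,135);S=(4,210,155)
f=lambda c,k:((c[0]+.5)/k[0]-.5+k[1],(c[1]+.5)/k[0]-.5+k[2])
print("standoff top(top cam)",toF(PL,ray("top",f((319,33),T),.077)),"base",toF(PL,ray("top",f((321,66),T),.012)),
 "side base",toF(PL,ray("side",f((75,195),S),.012)),"side top",toF(PL,ray("side",f((67,130),S),.077)))
print("shim2 plate",toF(PL,(.6836,.0633)),"shim3",toF(PL,(.5269,-.0351)))
# grip shim2: local +15 x, +10 y
s2=(.6836,.0633,.83)
g=toW(s2,(.016,.010));print("grip",g)
print(toF(PL,g)); to(g,.25,.83); to(g,.0135,.83)
E
```

```text
standoff top(top cam) [ 0.1423604  -0.11648008] base [ 0.13905717 -0.11594241] side base [ 0.14584228 -0.11748595] side top [ 0.14545262 -0.11754514]
shim2 plate [ 0.11629306 -0.01901851] shim3 [-0.06797802 -0.03579998]
grip [0.6870187  0.08185566]
[ 0.12774317 -0.00402201]
shift [-641.1 -364.7  -23.4] twist 2.045 yaw0 2.875 tipz 0.226 w 91.9 F [0.1 1.1 0.3] j [-1.41  0.44  0.02  1.57 -0.01  1.13 -0.08] t 0.1
shift [-641.1 -364.4  213.1] twist 2.045 yaw0 2.875 tipz 0.226 w 91.9 F [0.1 1.1 0.3] j [-1.41  0.44  0.02  1.57 -0.01  1.13 -0.08] t 0.1
```

>>> move_arm([
  [-160,-90,-24,0.5],
  [-320,-180,-24,1.0],
  [-480,-270,-24,1.5],
  [-643,-369,-24,2.045],
  [-643,-369,-24,2.045],
  [-643,-369,-24,2.045],
  [-643,-369,-24,2.045],
  [-643,-369,-24,2.045],
  [-643,-369,-24,2.045],
  [-643,-369,-24,2.045],
  [-643,-369,-24,2.045],
  [-643,-369,-24,2.045],
  [-643,-369,-24,2.045],
  [-643,-369,-24,2.045],
  [-643,-369,-24,2.045],
  [-643,-369,-24,2.045],
], grip=91.8, grip_force=40)

```text
clock: 2.1
position: [0.6872, 0.0787, 0.4289]
ee_rot: [-2.873, -1.269, -0.0]
force: [0.2, -0.0, -0.1]
width: 1.0
```

```bash
python3 - <<'E'
from h import *
s2=(.6836,.0633,.83)
g=toW(s2,(.016,.014))
to(g,.0135,.83)
cv2.imwrite("pics/s1.png",arm.get_image("side")[:,:,::-1])
E
```

```text
shift [  2.   -6.1 237.4] twist 0.002 yaw0 0.832 tipz 0.2509 w 91.8 F [ 0.2 -0.  -0.1] j [-0.56  0.58  0.64  1.39 -0.35  1.28 -0.64] t 2.1
```

View pics/s1.png

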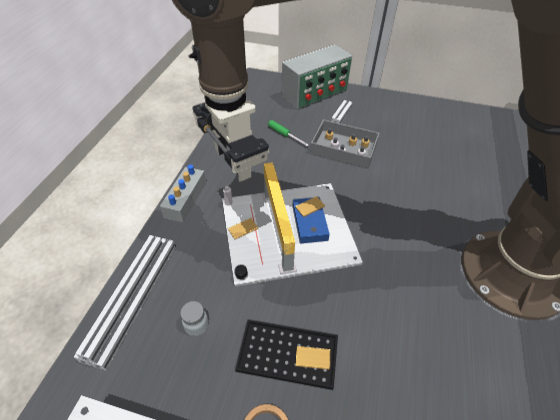

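>>> move_arm([
  [2,-6,60,0],
  [2,-6,120,0],
  [2,-6,150,0],
  [2,-6,165,0],
  [2,-6,165,0],
])

```text
clock: 2.78
position: [0.6846, 0.0832, 0.2636]
ee_rot: [-2.875, -1.267, 0.001]
force: [-0.3, -0.3, 1.2]
width: 1.001
```

```bash
python3 - <<'E'
from h import *
s2=(.6836,.0633,.83)
g=toW(s2,(.016,.014))
to(g,.0135,.83)
cv2.imwrite("pics/s2.png",cv2.resize(arm.get_image("side")[100:290,180:370,::-1],None,fx=3,fy=3))
cv2.imwrite("pics/t2.png",cv2.resize(arm.get_image("top")[110:290,180:350,::-1],None,fx=3,fy=3))
E
```

```text
shift [ 0.7 -1.3 72.1] twist 0.0 yaw0 0.83 tipz 0.0856 w 91.9 F [-0.3 -0.3  1.2] j [-0.54  0.72  0.56  1.58 -0.44  0.97 -0.58] t 2.775
```

View pics/s2.png

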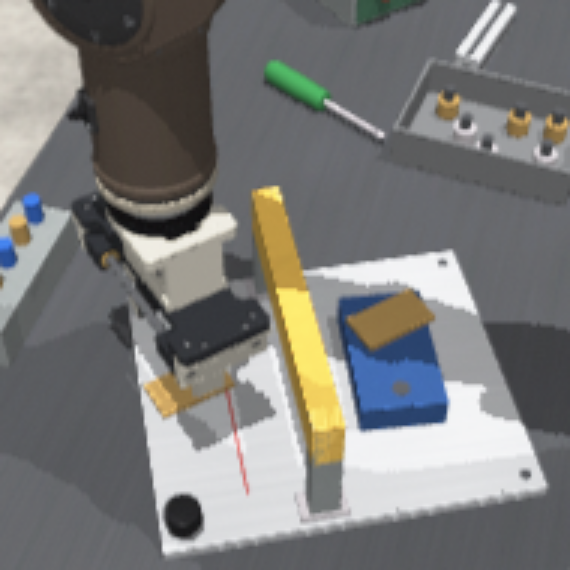

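View pics/t2.png

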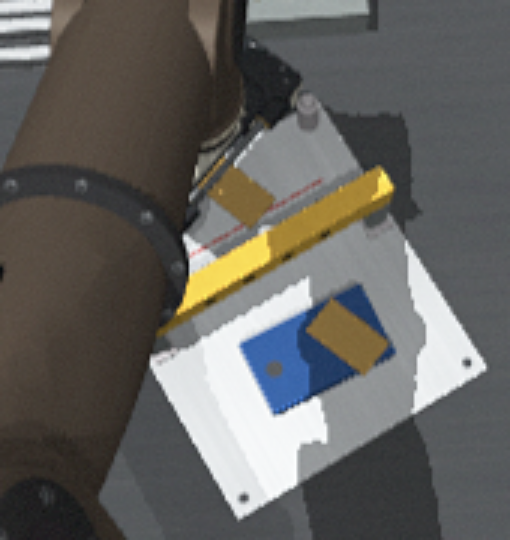

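>>> move_arm([
  [0.7,-1.3,30,0],
  [0.7,-1.3,55,0],
  [0.7,-1.3,66,0],
  [0.7,-1.3,71,0],
  [0.7,-1.3,72,0],
  [0.7,-1.3,72,0],
])

```text
clock: 3.62
position: [0.6845, 0.0842, 0.1926]
ee_rot: [2.875, 1.266, 0.002]
force: [0.5, -0.2, -0.4]
width: 1.003
```

```bash
python3 - <<'E'
from h import *
s2=(.6836,.0633,.83)
g=toW(s2,(.016,.014))
to(g,.0135,.83)
E
```

```text
shift [-0.1 -0.6  1.1] twist -0.0 yaw0 0.83 tipz 0.0146 w 92.1 F [ 0.5 -0.2 -0.4] j [-0.51  0.8   0.52  1.62 -0.49  0.85 -0.54] t 3.625
```

>>> move_arm([
  [0,0,1,0],
  [0,0,1,0],
  [0,0,1,0],
  [0,0,1,0],
  [0,0,1,0],
  [0,0,1,0],
], grip=30, grip_force=40)

```text
clock: 4.38
position: [0.6842, 0.0842, 0.1908]
ee_rot: [2.875, 1.266, 0.0]
force: [0.4, -0.5, -0.1]
width: 0.432
```

>>> move_arm([
  [0,0,-5,0],
  [0,0,-25,0],
  [0,0,-60,0],
  [0,0,-60,0],
])

```text
clock: 4.88
position: [0.6855, 0.0841, 0.2551]
ee_rot: [2.874, 1.265, 0.009]
force: [-0.0, 0.3, -0.9]
width: 0.432
```

```bash
python3 - <<'E'
from h import *
to((.6,.1),.18,.105)
cv2.imwrite("pics/s3.png",cv2.resize(arm.get_image("side")[100:290,180:370,::-1],None,fx=3,fy=3))
E
```

```text
shift [ -45.5  -73.4 -103.4] twist 0.725 yaw0 0.83 tipz 0.0771 w 39.7 F [-0.   0.3 -0.9] j [-0.54  0.73  0.56  1.58 -0.45  0.95 -0.57] t 4.875
```

View pics/s3.png

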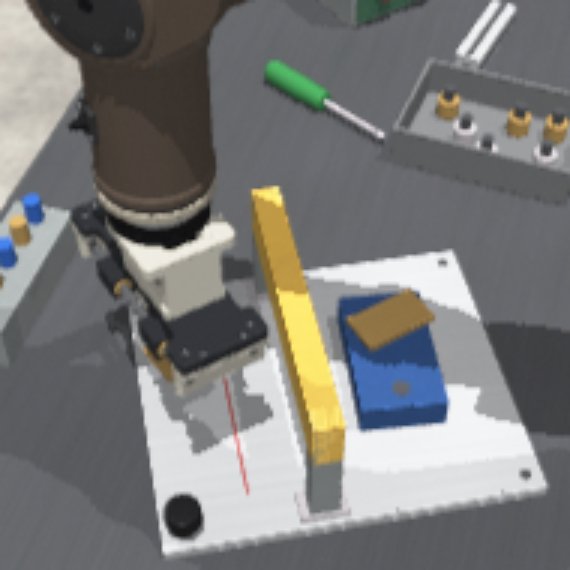

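```bash
python3 - <<'E'
from h import *
g=toW(TR,(.002,.003));print(g)
to(g,.17,.12)
E
```

```text
[0.48727456 0.34549309]
shift [  59.7 -321.9  -95.3] twist 0.71 yaw0 0.83 tipz 0.0752 w 39.4 F [-0.1  0.1 -2.4] j [-0.54  0.73  0.56  1.59 -0.45  0.95 -0.57] t 4.925
```

>>> move_arm([
  [0,0,-60,0],
  [0,-20,-100,0],
  [10,-80,-100,0.15],
  [20,-140,-100,0.3],
  [35,-200,-100,0.45],
  [47,-260,-100,0.6],
  [58,-310,-100,0.71],
  [59.7,-322,-100,0.71],
  [59.7,-322,-100,0.71],
  [59.7,-322,-100,0.71],
])

```text
clock: 6.18
position: [0.4879, 0.3439, 0.3509]
ee_rot: [3.136, 0.185, 0.001]
force: [0.4, -0.4, -1.1]
width: 0.432
```

```bash
python3 - <<'E'
from h import *
g=toW(TR,(.002,.003))
to(g,.0135,.12)
E
```

```text
shift [ -0.6  -1.8 159.4] twist -0.002 yaw0 0.118 tipz 0.1729 w 39.6 F [ 0.4 -0.4 -1.1] j [-1.26  0.54  0.84  1.76 -0.46  1.05 -1.71] t 6.175
```

>>> move_arm([
  [-0.6,-1.8,55,0],
  [-0.6,-1.8,110,0],
  [-0.6,-1.8,145,0],
  [-0.6,-1.8,155,0],
  [-0.6,-1.8,158,0],
  [-0.6,-1.8,158,0],
  [-0.6,-1.8,158,0],
])

```text
clock: 7.05
position: [0.4866, 0.3477, 0.194]
ee_rot: [-3.135, -0.188, -0.002]
force: [1.0, -0.3, -0.8]
width: 0.432
```

```bash
python3 - <<'E'
from h import *
g=toW(TR,(.002,.003))
to(g,.0135,.12)
cv2.imwrite("pics/s4.png",cv2.resize(arm.get_image("side")[270:420,200:370,::-1],None,fx=4,fy=4))
E
```

```text
shift [0.4 2.2 2.5] twist -0.0 yaw0 0.12 tipz 0.016 w 39.7 F [ 1.  -0.3 -0.8] j [-1.15  0.73  0.68  1.88 -0.65  0.76 -1.57] t 7.05
```

View pics/s4.png

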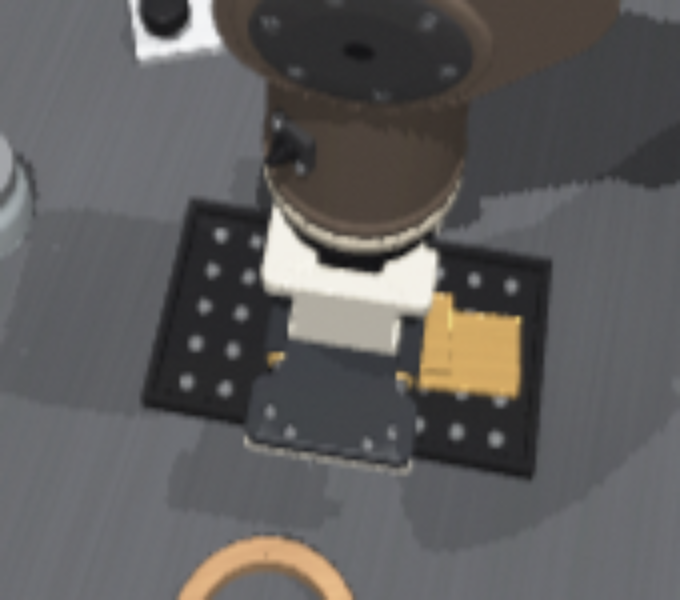

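>>> move_arm([
  [0,-2,1.5,0],
  [0,-2,2.5,0],
  [0,-2,2.5,0],
])

```text
clock: 7.48
position: [0.4858, 0.3495, 0.1901]
ee_rot: [3.136, 0.188, -0.0]
force: [0.5, -1.0, -0.6]
width: 0.426
```

>>> move_arm([
  [0,0,0,0],
  [0,0,0,0],
  [0,0,0,0],
  [0,0,-20,0],
  [0,0,-70,0],
  [0,0,-130,0],
  [0,0,-160,0],
], grip=60)

```text
clock: 8.35
position: [0.4867, 0.3489, 0.3549]
ee_rot: [-3.133, -0.186, -0.006]
force: [0.4, 0.6, -0.8]
width: 0.654
```

```bash
python3 - <<'E'
from h import *
s3=(.5269,-.0351,.8266)
g=toW(s3,(-.014,0));print(g,toF(PL,g))
to(g,.19,.8266)
cv2.imwrite("pics/s5.png",cv2.resize(arm.get_image("side")[270:420,200:370,::-1],None,fx=4,fy=4))
E
```

```text
[ 0.51741667 -0.04539886] [-0.08109678 -0.04068855]
shift [-16.1 395.1 -14.1] twist -0.708 yaw0 0.119 tipz 0.1769 w 60.0 F [ 0.4  0.6 -0.8] j [-1.27  0.54  0.85  1.75 -0.46  1.06 -1.72] t 8.35
```

View pics/s5.png

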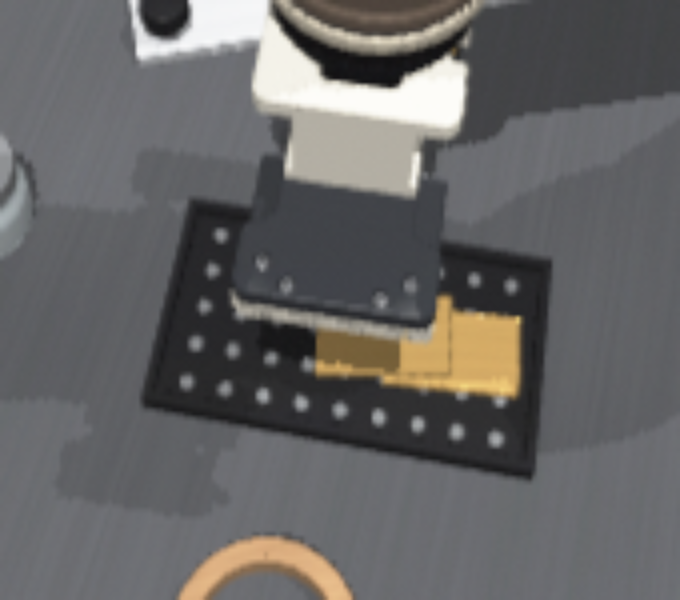

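>>> move_arm([
  [0,60,-20,-0.1],
  [-2,120,-20,-0.2],
  [-4,180,-20,-0.3],
  [-8,240,-20,-0.45],
  [-12,300,-20,-0.6],
  [-16,360,-20,-0.708],
  [-16,395,-20,-0.708],
  [-16,395,-20,-0.708],
  [-16,395,-20,-0.708],
], grip=70)

```text
clock: 9.52
position: [0.5171, -0.0442, 0.3706]
ee_rot: [-2.876, -1.263, -0.001]
force: [0.1, 0.3, -1.0]
width: 0.76
```

```bash
python3 - <<'E'
from h import *
s3=(.5269,-.0351,.8266)
g=toW(s3,(-.014,0))
to(g,.0435,.8266)
a=arm.get_image("side");b=arm.get_image("top")
cv2.imwrite("pics/s6.png",cv2.resize(a[110:290,200:380,::-1],None,fx=3,fy=3))
cv2.imwrite("pics/t6.png",cv2.resize(b[200:295,130:205,::-1],None,fx=6,fy=6,interpolation=cv2.INTER_CUBIC))
E
```

```text
shift [ -0.7   1.1 149.1] twist 0.001 yaw0 0.828 tipz 0.1926 w 69.7 F [ 0.1  0.3 -1. ] j [-0.58  0.35  0.75  1.92 -0.28  0.98 -0.45] t 9.525
```

View pics/s6.png

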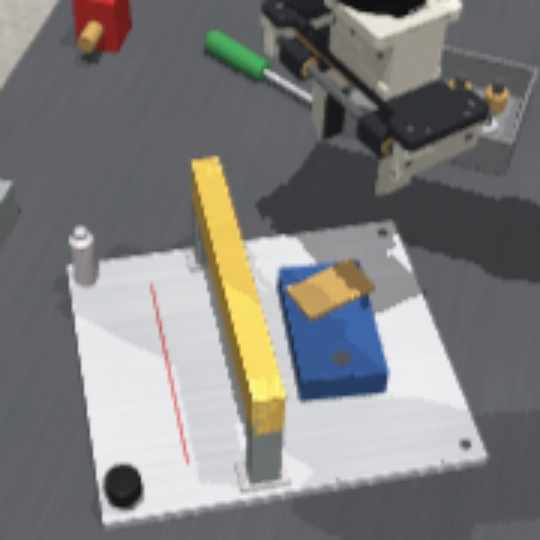

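View pics/t6.png

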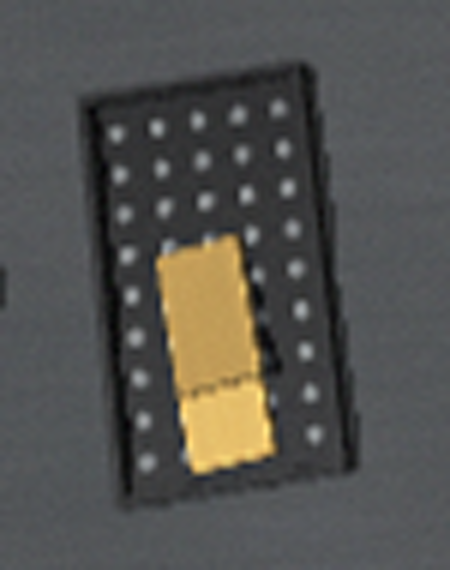

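>>> move_arm([
  [-0.7,1,55,0],
  [-0.7,1,105,0],
  [-0.7,1,135,0],
  [-0.7,1,145,0],
  [-0.7,1,148.5,0],
  [-0.7,1,148.5,0],
])

```text
clock: 10.38
position: [0.5179, -0.0456, 0.2226]
ee_rot: [2.876, 1.264, 0.002]
force: [0.5, 0.2, -0.1]
width: 0.763
```

```bash
python3 - <<'E'
from h import *
s3=(.5269,-.0351,.8266)
g=toW(s3,(-.014,0))
to(g,.0433,.8266)
cv2.imwrite("pics/s7.png",cv2.resize(arm.get_image("side")[110:290,200:380,::-1],None,fx=3,fy=3))
E
```

```text
shift [-0.2 -0.5  1.3] twist 0.002 yaw0 0.828 tipz 0.0446 w 70.1 F [ 0.5  0.2 -0.1] j [-0.44  0.56  0.59  2.05 -0.49  0.67 -0.27] t 10.375
```

View pics/s7.png

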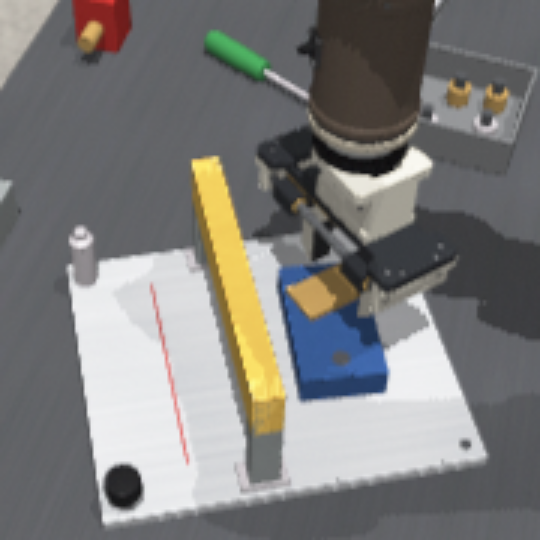

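Fingers straddle the shim near its robot-side end, clear of the beam. I'll close and lift.

>>> move_arm([
  [0,0,1,0],
  [0,0,1,0],
  [0,0,1,0],
  [0,0,1,0],
  [0,0,1,0],
  [0,0,1,0],
], grip=30, grip_force=40)

```text
clock: 11.18
position: [0.5174, -0.0459, 0.2208]
ee_rot: [-2.876, -1.263, -0.0]
force: [-0.9, -0.1, 4.2]
width: 0.428
```

>>> move_arm([
  [0,0,-5,0],
  [0,0,-30,0],
  [0,0,-90,0],
  [0,0,-140,0],
  [0,0,-150,0],
  [0,0,-150,0],
])

```text
clock: 11.92
position: [0.5173, -0.0457, 0.3708]
ee_rot: [-2.876, -1.264, -0.001]
force: [-0.6, -0.4, -1.6]
width: 0.427
```

```bash
python3 - <<'E'
from h import *
# shim centre at tray x=.024,y=.003 ; grip local -.014
g=toW(TR,(.024-.014,.004))
to(g,.18,.12)
cv2.imwrite("pics/s8.png",cv2.resize(arm.get_image("side")[60:290,180:410,::-1],None,fx=2.5,fy=2.5))
E
```

```text
shift [ 274.5 -282.1   13. ] twist 0.708 yaw0 0.828 tipz 0.1928 w 39.2 F [-0.6 -0.4 -1.6] j [-0.59  0.35  0.76  1.92 -0.29  0.98 -0.44] t 11.925
```

View pics/s8.png

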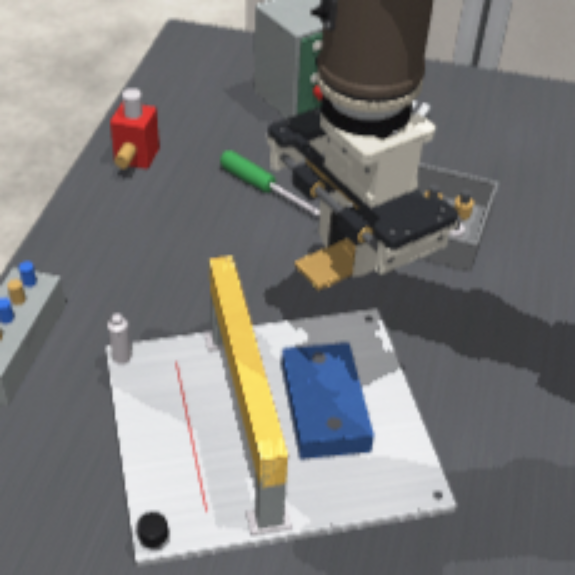

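>>> move_arm([
  [42,-44,0,0.12],
  [84,-88,0,0.24],
  [126,-132,0,0.36],
  [168,-176,0,0.48],
  [210,-220,0,0.6],
  [252,-264,0,0.708],
  [272,-284,0,0.708],
  [272,-284,0,0.708],
  [272,-284,0,0.708],
  [272,-284,0,0.708],
])

```text
clock: 13.22
position: [0.4929, 0.3446, 0.3707]
ee_rot: [3.136, 0.184, -0.0]
force: [0.4, -0.8, -1.0]
width: 0.425
```

```bash
python3 - <<'E'
from h import *
g=toW(TR,(.007,.004))
to(g,.019,.12)
E
```

```text
shift [ -0.4  -2.6 173.7] twist -0.003 yaw0 0.117 tipz 0.1927 w 39.0 F [ 0.4 -0.8 -1. ] j [-1.28  0.54  0.87  1.72 -0.45  1.1  -1.71] t 13.225
```

>>> move_arm([
  [-0.4,-2.6,60,0],
  [-0.4,-2.6,115,0],
  [-0.4,-2.6,155,0],
  [-0.4,-2.6,168,0],
  [-0.4,-2.6,173,0],
  [-0.4,-2.6,173.5,0],
  [-0.4,-2.6,173.5,0],
])

```text
clock: 14.1
position: [0.4921, 0.3494, 0.1986]
ee_rot: [-3.135, -0.188, -0.003]
force: [0.6, -1.0, -0.4]
width: 0.424
```

```bash
python3 - <<'E'
from h import *
g=toW(TR,(.007,.004))
to(g,.018,.12)
cv2.imwrite("pics/s9.png",cv2.resize(arm.get_image("side")[270:420,200:370,::-1],None,fx=4,fy=4))
E
```

```text
shift [-0.3  2.3  2.6] twist -0.0 yaw0 0.12 tipz 0.0206 w 38.9 F [ 0.6 -1.  -0.4] j [-1.16  0.73  0.7   1.86 -0.66  0.79 -1.56] t 14.1
```

View pics/s9.png

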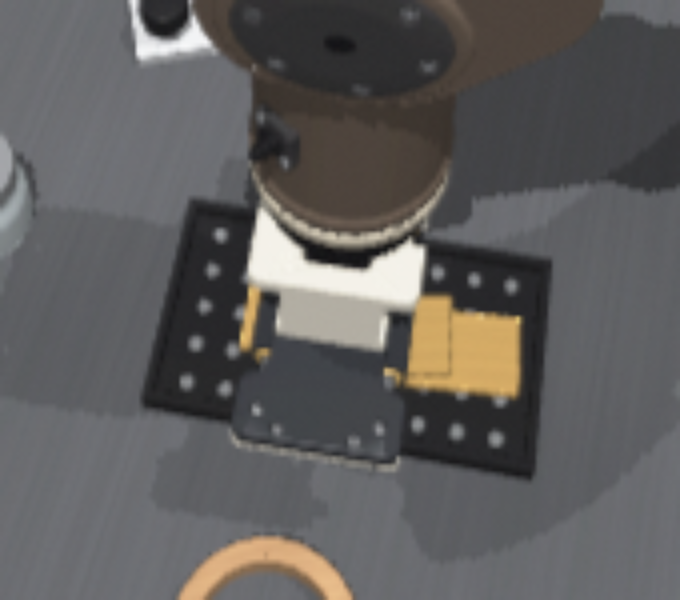

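>>> move_arm([
  [0,0,1.5,0],
  [0,0,2.5,0],
  [0,0,2.5,0],
])

```text
clock: 14.52
position: [0.4917, 0.3493, 0.195]
ee_rot: [-3.136, -0.188, -0.0]
force: [-0.4, -0.7, 2.8]
width: 0.426
```

>>> move_arm([
  [0,0,0,0],
  [0,0,0,0],
  [0,0,0,0],
  [0,0,-15,0],
  [0,0,-50,0],
  [0,0,-80,0],
], grip=60)

```text
clock: 15.28
position: [0.4918, 0.3489, 0.2768]
ee_rot: [-3.136, -0.187, -0.001]
force: [0.4, 0.0, 0.3]
width: 0.651
```

>>> move_arm([
  [-10,50,-60,-0.15],
  [-20,100,-60,-0.35],
  [-20,120,-60,-0.55],
  [-20,120,-60,-0.75],
  [-20,120,-60,-0.95],
  [-20,120,-60,-1.15],
  [-20,120,-60,-1.35],
  [-20,120,-60,-1.55],
  [-20,120,-60,-1.6],
  [-20,120,-60,-1.6],
])

```text
clock: 16.52
position: [0.4863, 0.2271, 0.3356]
ee_rot: [2.052, 2.378, 0.002]
force: [-0.6, 0.2, 0.3]
width: 0.656
```

```bash
python3 - <<'E'
from h import *
to((.48,.34),.15,3.25)
a=arm.get_image("side");b=arm.get_image("top")
cv2.imwrite("pics/s10.png",cv2.resize(a[300:400,220:360,::-1],None,fx=5,fy=5,interpolation=cv2.INTER_CUBIC))
cv2.imwrite("pics/t10.png",cv2.resize(b[200:295,130:205,::-1],None,fx=6,fy=6,interpolation=cv2.INTER_CUBIC))
E
```

```text
shift [112.6  10.3   7.7] twist -1.532 yaw0 1.718 tipz 0.1576 w 60.2 F [-0.6  0.2  0.3] j [-0.87  0.38  0.44  1.9  -0.2   0.9  -0.18] t 16.525
```

View pics/s10.png

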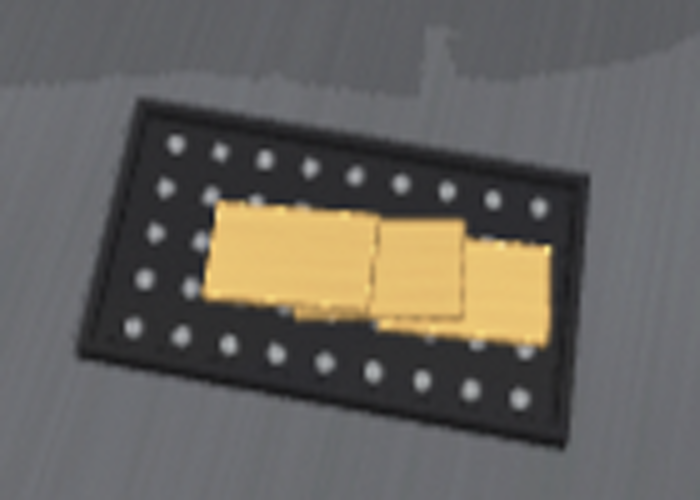

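View pics/t10.png

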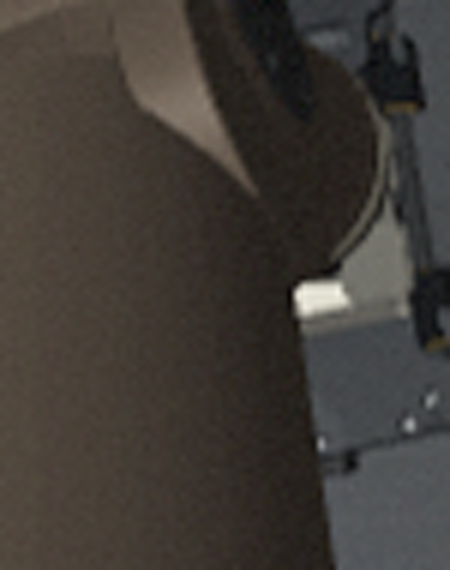

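```bash
python3 - <<'E'
from h import *
S=(5,220,300)
def g(px,zf,zb,n="side"):
    p=corners(px,.07,.04,zf);p=[q if i<2 else q[:4]+(zb,) for i,q in enumerate(p)]
    v,r=fit([(n,S,p)],(.5,.34,.1));print(np.round(v,4),np.round(toF(TR,v),4),round(v[2]-TR[2],3),np.abs(r).max());return v
# order (+x,+y),(+x,-y),(-x,-y),(-x,+y)
g([(205,298),(213,203),(377,215),(370,313)],.011,.021)
# shim1 via visible -x edge, 
for p,z in [((551,243),.011),((549,346),.011),((465,218),.017),((462,318),.017),((140,97),.014),((590,175),.014),((567,447),.014),((79,352),.014)]:
    print(p,np.round(toF(TR,ray("side",((p[0]+.5)/5-.5+220,(p[1]+.5)/5-.5+300),z)),4))
E
```

```text
[0.5084 0.3504 0.1528] [0.0235 0.0057] 0.048 0.9
(551, 243) [-0.0836 -0.0206]
(549, 346) [-0.0864  0.022 ]
(465, 218) [-0.0464 -0.0226]
(462, 318) [-0.0499  0.019 ]
(140, 97) [ 0.1013 -0.0534]
(590, 175) [-0.0975 -0.0518]
(567, 447) [-0.0964  0.0605]
(79, 352) [0.1013 0.0577]
```

```bash
python3 - <<'E'
from h import *
s3=(.5065,.3506,.135)
g=toW(s3,(.022,0))
to(g,.08,.135+np.pi)
E
```

```text
shift [118.8  59.9  77.3] twist -1.561 yaw0 1.716 tipz 0.1573 w 60.1 F [-0.1 -0.1  0.8] j [-0.87  0.38  0.44  1.9  -0.2   0.9  -0.18] t 16.625
```

>>> move_arm([
  [13,7,0,-0.18],
  [26,14,0,-0.36],
  [40,20,0,-0.54],
  [53,27,0,-0.72],
  [66,34,10,-0.9],
  [80,40,20,-1.08],
  [93,47,30,-1.26],
  [106,54,45,-1.44],
  [119,60,60,-1.56],
  [119,60,70,-1.56],
  [119,60,77,-1.56],
  [119,60,77,-1.56],
], grip=46)

```text
clock: 18.12
position: [0.5277, 0.3534, 0.2575]
ee_rot: [0.213, -3.134, 0.002]
force: [0.4, 0.2, 0.4]
width: 0.503
```

```bash
python3 - <<'E'
from h import *
s3=(.5065,.3506,.135)
g=toW(s3,(.022,0))
to(g,.0075,.135+np.pi)
cv2.imwrite("pics/s11.png",cv2.resize(arm.get_image("side")[250:400,200:370,::-1],None,fx=4,fy=4,interpolation=cv2.INTER_CUBIC))
E
```

```text
shift [-0.7  0.1 72. ] twist 0.0 yaw0 -3.006 tipz 0.0795 w 46.1 F [0.4 0.2 0.4] j [-0.69  0.6   0.03  1.7  -0.02  0.85  1.05] t 18.125
```

View pics/s11.png

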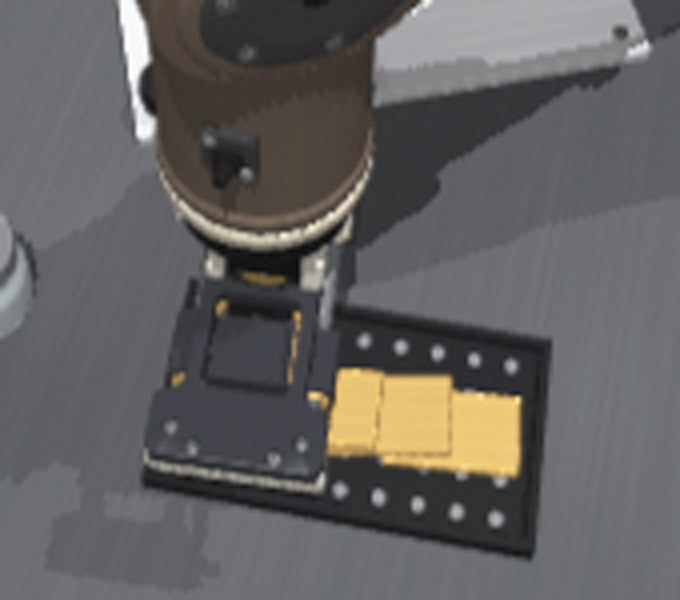

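>>> move_arm([
  [-0.7,0,30,0],
  [-0.7,0,52,0],
  [-0.7,0,58,0],
  [-0.7,0,62,0],
  [-0.7,0,62,0],
])

```text
clock: 18.8
position: [0.5287, 0.3544, 0.1964]
ee_rot: [-0.216, 3.133, 0.001]
force: [-0.2, -0.4, -0.3]
width: 0.499
```

```bash
python3 - <<'E'
from h import *
s3=(.5065,.3506,.135)
g=toW(s3,(.022,0))
to(g,.0075,.135+np.pi)
cv2.imwrite("pics/s12.png",cv2.resize(arm.get_image("side")[270:400,210:370,::-1],None,fx=5,fy=4.6,interpolation=cv2.INTER_CUBIC))
E
```

```text
shift [ 0.5 -0.8 10.9] twist 0.003 yaw0 -3.004 tipz 0.0184 w 45.8 F [-0.2 -0.4 -0.3] j [-0.69  0.68  0.02  1.74 -0.02  0.73  1.05] t 18.8
```

View pics/s12.png

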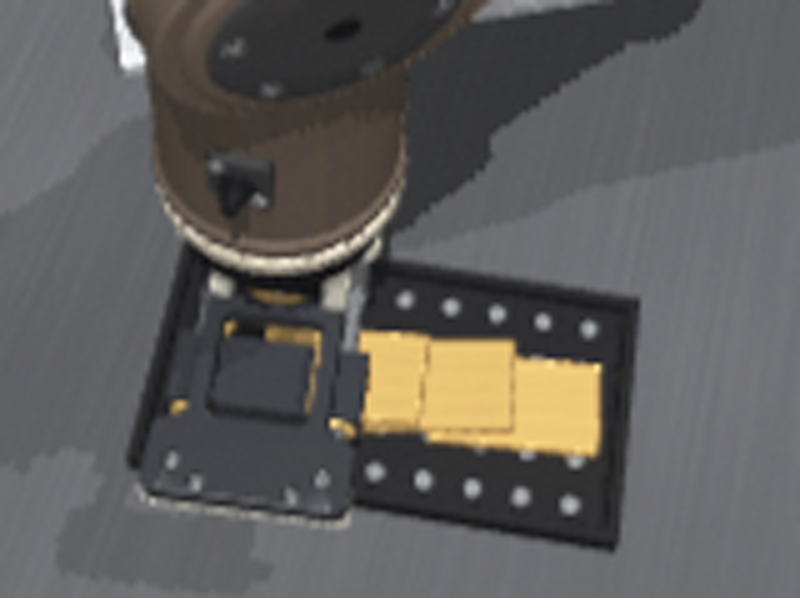

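>>> move_arm([
  [0.5,-0.5,5,0],
  [0.5,-0.5,8,0],
  [0.5,-0.5,10,0],
  [0.5,-0.5,10,0],
])

```text
clock: 19.35
position: [0.528, 0.3537, 0.1855]
ee_rot: [0.217, -3.134, 0.0]
force: [-0.2, 0.3, -0.9]
width: 0.501
```

```bash
python3 - <<'E'
from h import *
s3=(.5065,.3506,.135)
g=toW(s3,(.022,0))
to(g,.0075,.135+np.pi)
E
```

```text
shift [-0.3 -0.2  0. ] twist 0.003 yaw0 -3.003 tipz 0.0075 w 46.0 F [-0.2  0.3 -0.9] j [-0.69  0.69  0.02  1.74 -0.02  0.71  1.05] t 19.35
```

No contact on the way down, so I'll close on it and lift.

>>> move_arm([
  [0,0,0,0],
  [0,0,0,0],
  [0,0,0,0],
  [0,0,0,0],
], grip=30, grip_force=50)

```text
clock: 19.85
position: [0.5281, 0.3538, 0.1858]
ee_rot: [-0.217, 3.134, 0.0]
force: [0.4, 0.5, -0.2]
width: 0.423
```

>>> move_arm([
  [0,0,-4,0],
  [0,0,-20,0],
  [0,0,-60,0],
  [0,0,-110,0],
  [0,0,-130,0],
  [0,0,-130,0],
])

```text
clock: 20.6
position: [0.5285, 0.354, 0.3186]
ee_rot: [-0.216, 3.13, 0.004]
force: [-0.2, 0.9, -1.9]
width: 0.423
```

```bash
python3 - <<'E'
from h import *
# pre-push tool centre in plate frame
g=toW(PL,(-.19,-.007));print(g)
to(g,.15,PL[2])
cv2.imwrite("pics/s13.png",cv2.resize(arm.get_image("side")[210:400,190:370,::-1],None,fx=3.1,fy=3.1,interpolation=cv2.INTER_CUBIC))
E
```

```text
[ 0.405063   -0.06467275]
shift [ 179.8 -397.7  -11.1] twist 2.81 yaw0 -3.004 tipz 0.1406 w 38.9 F [-0.2  0.9 -1.9] j [-0.69  0.53  0.03  1.65 -0.02  0.96  1.05] t 20.6
```

View pics/s13.png

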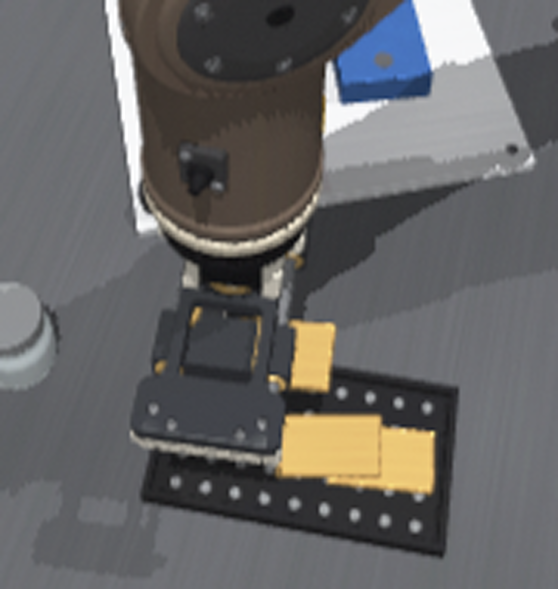

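>>> move_arm([
  [10,-20,-30,0.18],
  [22,-48,-30,0.36],
  [34,-75,-30,0.54],
  [46,-102,-30,0.72],
  [58,-129,-30,0.9],
  [70,-156,-30,1.08],
  [82,-183,-30,1.26],
  [94,-210,-30,1.44],
  [106,-237,-30,1.62],
  [118,-264,-30,1.8],
  [130,-291,-30,1.98],
  [142,-318,-30,2.16],
  [154,-345,-30,2.34],
  [166,-372,-30,2.52],
  [180,-398,-30,2.7],
  [180,-398,-30,2.81],
  [180,-398,-30,2.81],
  [180,-398,-30,2.81],
])

```text
clock: 22.9
position: [0.4044, -0.0649, 0.3453]
ee_rot: [3.054, 0.736, -0.002]
force: [-0.0, -0.3, -1.6]
width: 0.424
```

```bash
python3 - <<'E'
from h import *
g=toW(PL,(-.19,-.007));print(g)
to(g,.015,PL[2])
a=arm.get_image("side");b=arm.get_image("top")
cv2.imwrite("pics/s14.png",cv2.resize(a[110:300,200:410,::-1],None,fx=3,fy=3,interpolation=cv2.INTER_CUBIC))
cv2.imwrite("pics/t14.png",cv2.resize(b[130:330,200:370,::-1],None,fx=3,fy=3,interpolation=cv2.INTER_CUBIC))
E
```

```text
[ 0.405063   -0.06467275]
shift [  0.9   0.2 152.3] twist 0.003 yaw0 0.473 tipz 0.1673 w 38.9 F [-0.  -0.3 -1.6] j [-0.65  0.17  0.79  2.19 -0.16  0.84 -0.85] t 22.9
```

View pics/s14.png

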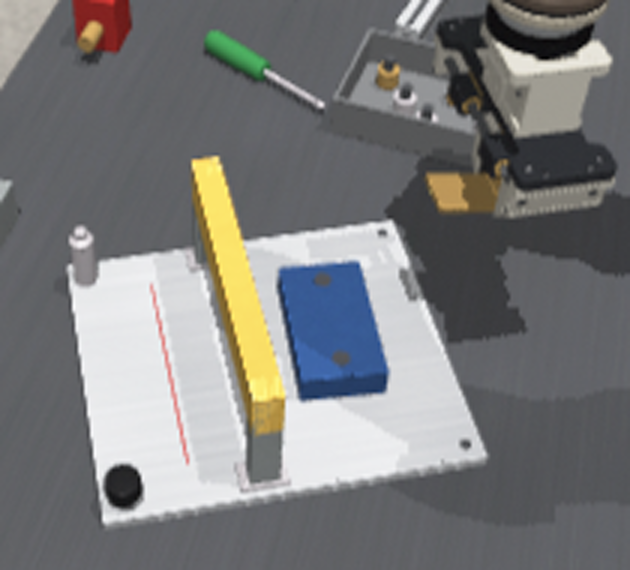

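View pics/t14.png

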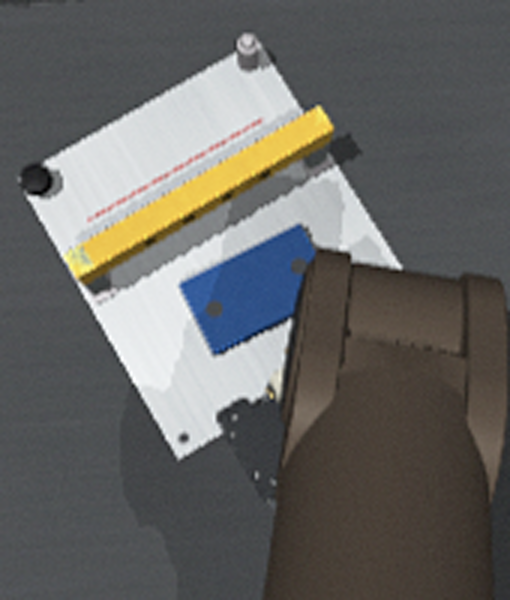

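>>> move_arm([
  [1,0,55,0],
  [1,0,110,0],
  [1,0,140,0],
  [1,0,150,0],
  [1,0,151,0],
  [1,0,151,0],
])

```text
clock: 23.75
position: [0.406, -0.0648, 0.1957]
ee_rot: [3.055, 0.732, 0.003]
force: [-0.3, 1.1, -0.9]
width: 0.421
```

```bash
python3 - <<'E'
from h import *
g=toW(PL,(-.19,-.007))
to(g,.015,PL[2])
a=arm.get_image("side")
cv2.imwrite("pics/s15.png",cv2.resize(a[150:270,200:360,::-1],None,fx=5,fy=5,interpolation=cv2.INTER_CUBIC))
E
```

```text
shift [-0.8 -0.5  2.7] twist 0.0 yaw0 0.47 tipz 0.0177 w 38.7 F [-0.3  1.1 -0.9] j [-0.38  0.48  0.54  2.32 -0.56  0.46 -0.48] t 23.75
```

View pics/s15.png

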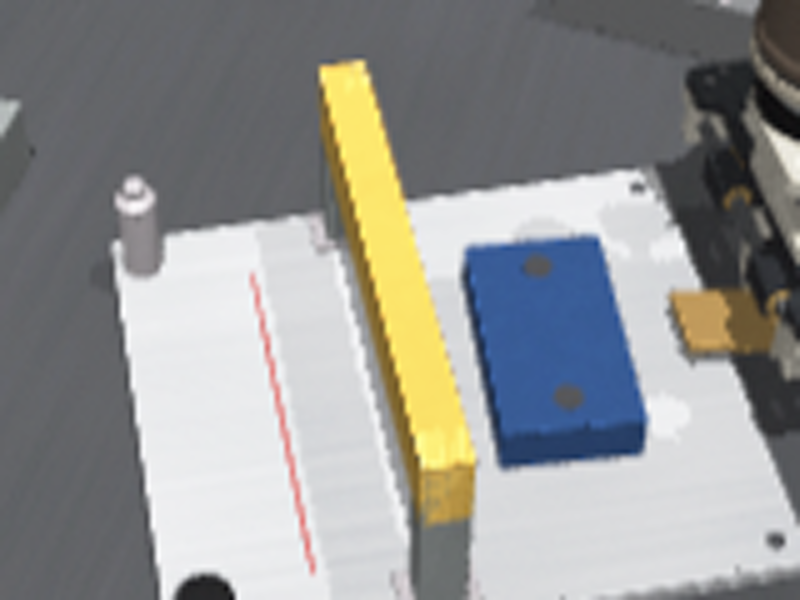

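```bash
cat >> h.py <<'E'
def barline(S,bar,line,n="side",extra=[]):
    v,r=fit([(n,S,corners(bar,.075,.13,.042)+extra)]);
    c=lambda p:((p[0]+.5)/S[0]-.5+S[1],(p[1]+.5)/S[0]-.5+S[2])
    R0=ray(n,c(line[0]),.012);L0=ray(n,c(line[1]),.012)  # right,left ends
    m=(R0+L0)/2;d=L0-R0;yaw=np.arctan2(d[1],d[0])-np.pi/2
    F=(m[0],m[1],yaw);print("line mid",np.round(F,4),"len",round(np.linalg.norm(d),4),"plate pred",np.round(toW(PL,(.085,0)),4))
    q=toF(F,v);th=v[2]-yaw
    for s in(1,-1):
        print("left" if s>0 else "right",np.round(toF(F,toW(v,(.0375,s*.065))),4))
    print("bar ctr in line",np.round(q,4),"dyaw",round(th,4),"res",np.abs(r).max())
    return v,F
E
python3 - <<'E'
from h import *
S=(5,200,150)
barline(S,[(498,435),(464,247),(598,236),(645,420)],[(252,273),(314,572)],extra=[(502,466,.0375,.065,.012),(641,452,-.0375,.065,.012)])
c=lambda p:((p[0]+.5)/S[0]-.5+S[1],(p[1]+.5)/S[0]-.5+S[2])
for p,z in (((670,291),.03),((690,358),.027)): print(toF(PL,ray("side",c(p),z)))
E
```

```text
line mid [0.6497 0.064  0.4766] len 0.2004 plate pred [0.6471 0.0661]
left [-0.1032  0.0573]
right [-0.1134 -0.0723]
bar ctr in line [-0.1457 -0.0045] dyaw -0.0785 res 0.9
[-0.13257603 -0.0321619 ]
[-0.13067603  0.01274183]
```

>>> move_arm([
  [0,0,2.5,0],
  [10,0,2.5,0],
  [20,0,2.5,0],
  [27,0,2.5,0],
  [33,0,2.5,0],
  [39,0,2.5,0],
  [45,0,2.5,0],
  [51,0,2.5,0],
  [57,0,2.5,0],
  [63,0,2.5,0],
  [69,0,2.5,0],
  [75,0,2.5,0],
  [80,0,2.5,0],
  [80,0,2.5,0],
])

```text
clock: 25.55
position: [0.4756, -0.0292, 0.192]
ee_rot: [-3.055, -0.73, 0.005]
force: [-6.7, -2.7, 5.1]
width: 0.427
```

```bash
python3 - <<'E'
from h import *
g=toW(PL,(-.11,-.007))
to(g,.015,PL[2])
a=arm.get_image("side")
cv2.imwrite("pics/s16.png",cv2.resize(a[150:270,200:360,::-1],None,fx=5,fy=5,interpolation=cv2.INTER_CUBIC))
E
```

```text
shift [ 1.  -0.3 -1. ] twist -0.001 yaw0 0.469 tipz 0.014 w 39.2 F [-6.7 -2.7  5.1] j [-0.46  0.56  0.56  2.17 -0.56  0.55 -0.58] t 25.55
```

View pics/s16.png

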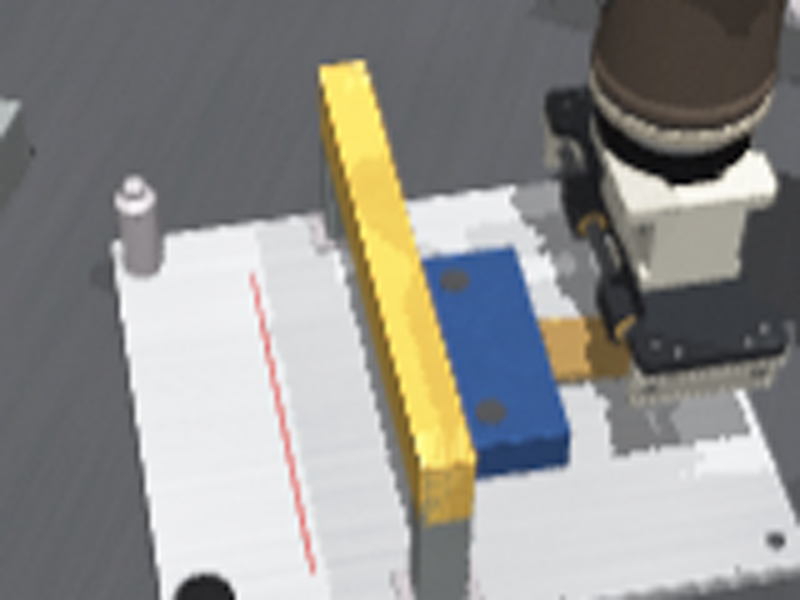

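```bash
python3 - <<'E'
from h import *
S=(5,200,150)
c=lambda p:((p[0]+.5)/S[0]-.5+S[1],(p[1]+.5)/S[0]-.5+S[2])
F=(.6497,.064,.4766)
for p,z in (((514,248),.042),((568,433),.042),((568,464),.012),((539,319),.03),((557,386),.027)): print(p,np.round(toF(F,ray("side",c(p),z)),4))
E
```

```text
(514, 248) [-0.1401 -0.0642]
(568, 433) [-0.1367  0.0634]
(568, 464) [-0.1396  0.0612]
(539, 319) [-0.1442 -0.022 ]
(557, 386) [-0.1429  0.0219]
```

>>> move_arm([
  [5,0,-1,0],
  [10,0,-1,0],
  [15,0,-1,0],
  [20,0,-1,0],
  [25,0,-1,0],
  [30,0,-1,0],
  [35,0,-1,0],
  [40,0,-1,0],
  [44,0,-1,0],
  [47,0,-1,0],
  [48,0,-1,0],
  [48,0,-1,0],
])

```text
clock: 27.1
position: [0.5197, -0.0068, 0.1933]
ee_rot: [3.055, 0.731, 0.001]
force: [-1.9, -1.1, -3.6]
width: 0.424
```

```bash
python3 - <<'E'
from h import *
g=toW(PL,(-.062,-.007))
to(g,.015,PL[2])
a=arm.get_image("side")
cv2.imwrite("pics/s17.png",cv2.resize(a[160:270,220:350,::-1],None,fx=6,fy=5.45,interpolation=cv2.INTER_CUBIC))
E
```

```text
shift [-0.4 -0.3  0.3] twist -0.0 yaw0 0.47 tipz 0.0153 w 38.9 F [-1.9 -1.1 -3.6] j [-0.49  0.61  0.57  2.07 -0.56  0.62 -0.64] t 27.1
```

View pics/s17.png

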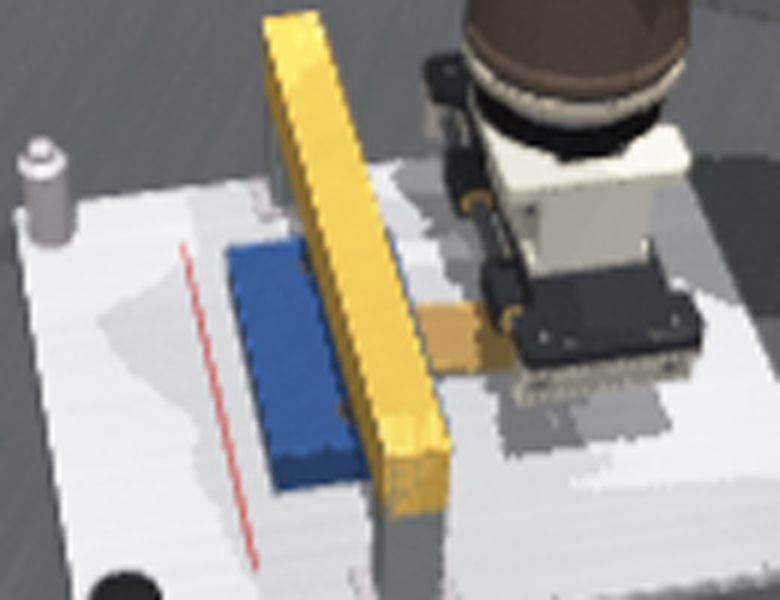

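```bash
python3 - <<'E'
from h import *
a=arm.get_image("side");np.save("a17.npy",a)
cv2.imwrite("pics/s18.png",cv2.resize(a[192:267,240:320,::-1],None,fx=8,fy=8,interpolation=cv2.INTER_CUBIC))
E
```

```text
(no output)
```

View pics/s18.png

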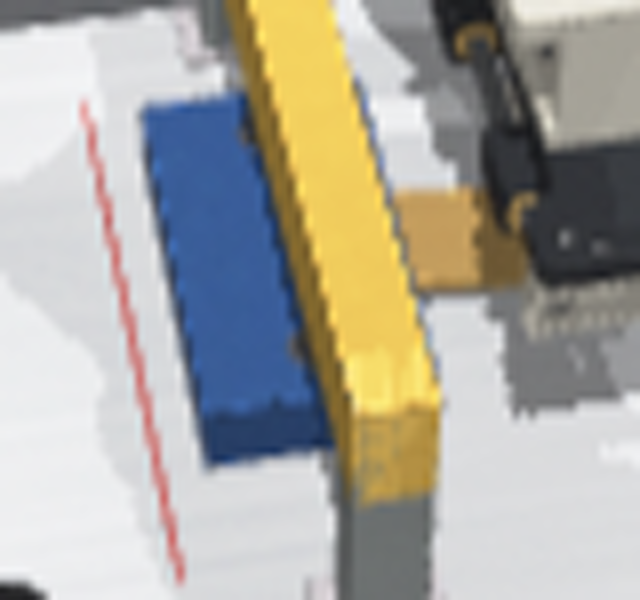

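```bash
cat >> h.py <<'E'
def meas(S,pts,line):
    c=lambda p:((p[0]+.5)/S[0]-.5+S[1],(p[1]+.5)/S[0]-.5+S[2])
    R0=ray("side",c(line[0]),.012);L0=ray("side",c(line[1]),.012);d=L0-R0
    F=((R0+L0)[0]/2,(R0+L0)[1]/2,np.arctan2(d[1],d[0])-np.pi/2);print("F",np.round(F,4))
    for p in pts: print(p,np.round(toF(F,ray("side",c(p[:2]),p[2]))*1000,1))
E
python3 - <<'E'
from h import *
meas((8,240,192),[(143,108,.042),(203,411,.042),(208,466,.012)],[(84,103),(182,583)])
E
```

```text
F [0.6493 0.065  0.4743]
(143, 108, 0.042) [-16.5 -67.8]
(203, 411, 0.042) [-14.4  59.2]
(208, 466, 0.012) [-15.5  59. ]
```

>>> move_arm([
  [2,0,0,0],
  [4,0,0,0],
  [6,0,0,0],
  [8,0,0,0],
  [9.5,0,0,0],
  [10.5,0,0,0],
  [10.5,0,0,0],
])

```text
clock: 28.08
position: [0.5291, -0.0021, 0.1933]
ee_rot: [3.055, 0.731, 0.0]
force: [-3.0, -1.5, -2.9]
width: 0.423
```

```bash
python3 - <<'E'
from h import *
to(toW(PL,(-.0515,-.007)),.015,PL[2])
a=arm.get_image("side")
cv2.imwrite("pics/s19.png",cv2.resize(a[192:267,240:320,::-1],None,fx=8,fy=8,interpolation=cv2.INTER_CUBIC))
E
```

```text
shift [-0.4 -0.3  0.3] twist -0.0 yaw0 0.47 tipz 0.0153 w 38.8 F [-3.  -1.5 -2.9] j [-0.5   0.62  0.57  2.05 -0.56  0.63 -0.65] t 28.075
```

View pics/s19.png

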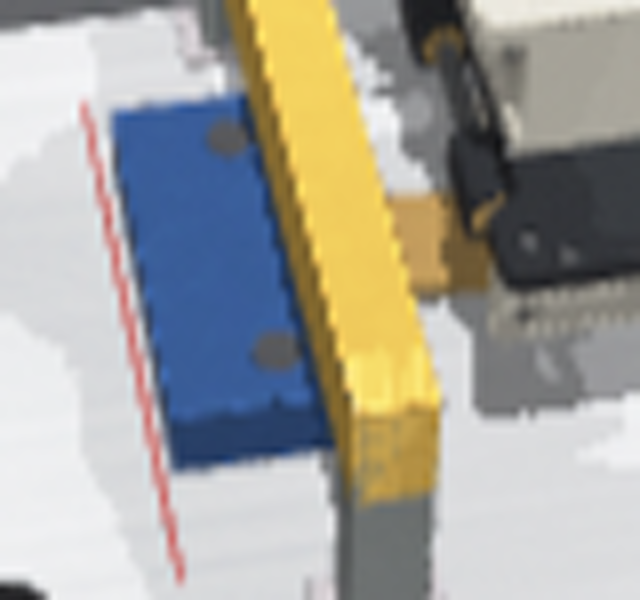

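```bash
python3 - <<'E'
from h import *
meas((8,240,192),[(113,115,.042),(170,416,.042),(176,469,.012)],[(84,103),(182,583)])
# predicted pixels of bar edge when at line, for offsets
S=(8,240,192)
F=(.6493,.065,.4743)
for off in (-.004,-.002,0):
  for y in(-.067,.060):
    for z in(.042,.012):
      w=toW(F,(off,y));print(off,y,z,np.round((proj("side",[w[0],w[1],z])[0]-S[1:]+.5)*8-.5,0))
E
```

```text
F [0.6493 0.065  0.4743]
(113, 115, 0.042) [ -6.1 -66.6]
(170, 416, 0.042) [-4.1 59.1]
(176, 469, 0.012) [-5.4 58.2]
-0.004 -0.067 0.042 [107. 115.]
-0.004 -0.067 0.012 [110. 173.]
-0.004 0.06 0.042 [170. 418.]
-0.004 0.06 0.012 [173. 474.]
-0.002 -0.067 0.042 [101. 116.]
-0.002 -0.067 0.012 [105. 174.]
-0.002 0.06 0.042 [164. 419.]
-0.002 0.06 0.012 [167. 475.]
0 -0.067 0.042 [ 95. 117.]
0 -0.067 0.012 [ 99. 175.]
0 0.06 0.042 [158. 420.]
0 0.06 0.012 [160. 476.]
```

>>> move_arm([
  [1,0,0,-0.012],
  [2,0,0,-0.015],
  [3,0,0,-0.015],
  [3.8,0,0,-0.015],
  [4.3,0,0,-0.015],
  [4.3,0,0,-0.015],
  [4.3,0,0,-0.015],
])

```text
clock: 29.0
position: [0.5328, -0.0001, 0.1933]
ee_rot: [-3.05, -0.754, -0.0]
force: [-2.1, -2.3, -2.9]
width: 0.422
```

```bash
python3 - <<'E'
from h import *
to(toW(PL,(-.0515,-.007)),.015,PL[2])
a=arm.get_image("side")
cv2.imwrite("pics/s20.png",cv2.resize(a[192:267,240:320,::-1],None,fx=8,fy=8,interpolation=cv2.INTER_CUBIC))
E
```

```text
shift [-4.6 -0.4  0.3] twist 0.015 yaw0 0.485 tipz 0.0153 w 38.7 F [-2.1 -2.3 -2.9] j [-0.5   0.62  0.57  2.04 -0.56  0.63 -0.65] t 29.0
```

View pics/s20.png

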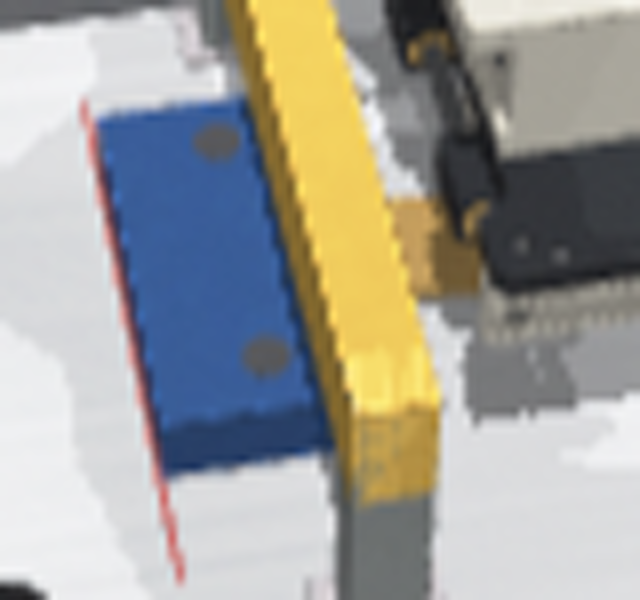

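```bash
python3 - <<'E'
from h import *
meas((8,240,192),[(98,120,.042),(159,424,.042),(165,474,.012)],[(84,103),(182,583)])
a=arm.get_image("side")
cv2.imwrite("pics/s21.png",cv2.resize(a[200:226,244:264,::-1],None,fx=22,fy=22,interpolation=cv2.INTER_NEAREST))
cv2.imwrite("pics/s22.png",cv2.resize(a[236:268,252:276,::-1],None,fx=18,fy=18,interpolation=cv2.INTER_NEAREST))
E
```

```text
F [0.6493 0.065  0.4743]
(98, 120, 0.042) [ -0.8 -65.3]
(159, 424, 0.042) [-0.2 61.4]
(165, 474, 0.012) [-1.6 59.4]
```

View pics/s21.png

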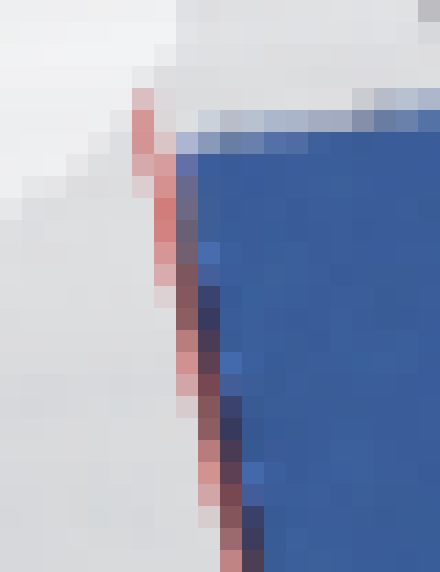

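View pics/s22.png

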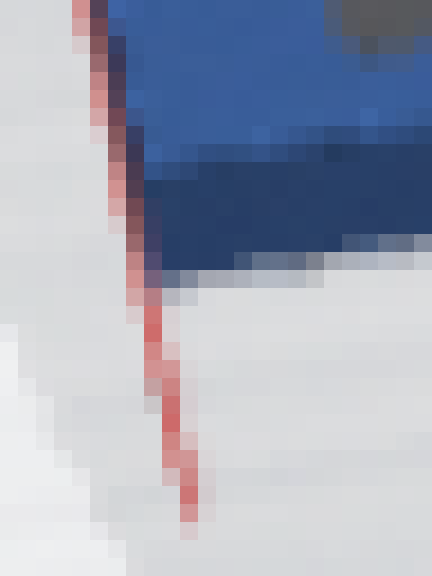

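>>> move_arm([
  [0.5,0,0,0],
  [1.0,0,0,0],
  [1.2,0,0,0],
  [1.2,0,0,0],
  [1.2,0,0,0],
])

```text
clock: 29.72
position: [0.5338, 0.0004, 0.1932]
ee_rot: [-3.05, -0.754, 0.0]
force: [-3.9, -2.6, -3.0]
width: 0.425
```

```bash
python3 - <<'E'
from h import *
to(toW(PL,(-.0515,-.007)),.015,PL[2])
a=arm.get_image("side")
cv2.imwrite("pics/s23.png",cv2.resize(a[200:226,244:264,::-1],None,fx=22,fy=22,interpolation=cv2.INTER_NEAREST))
cv2.imwrite("pics/s24.png",cv2.resize(a[236:268,252:276,::-1],None,fx=18,fy=18,interpolation=cv2.INTER_NEAREST))
cv2.imwrite("pics/s25.png",cv2.resize(a[192:267,240:320,::-1],None,fx=8,fy=8,interpolation=cv2.INTER_CUBIC))
E
```

```text
shift [-5.7 -0.4  0.2] twist 0.015 yaw0 0.485 tipz 0.0152 w 39.0 F [-3.9 -2.6 -3. ] j [-0.5   0.62  0.57  2.03 -0.56  0.64 -0.65] t 29.725
```

View pics/s23.png

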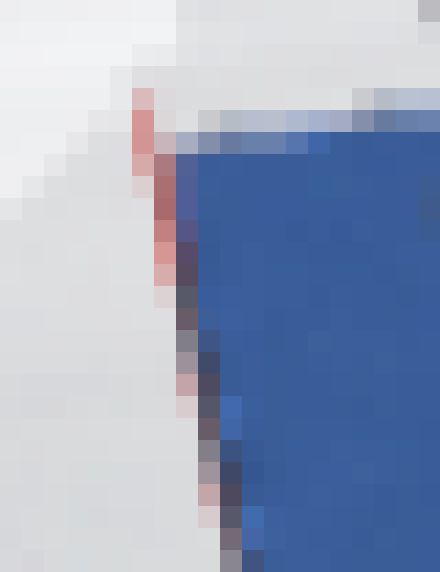

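View pics/s24.png

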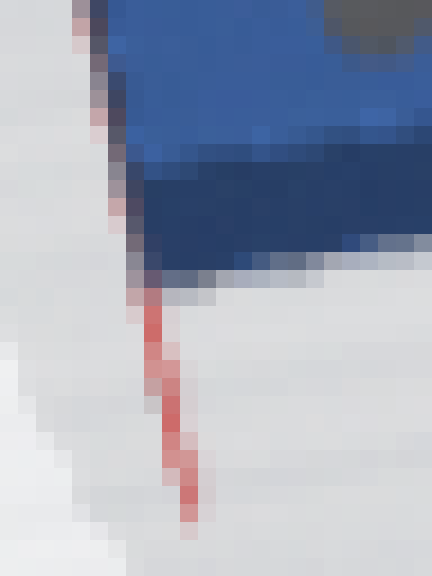

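View pics/s25.png

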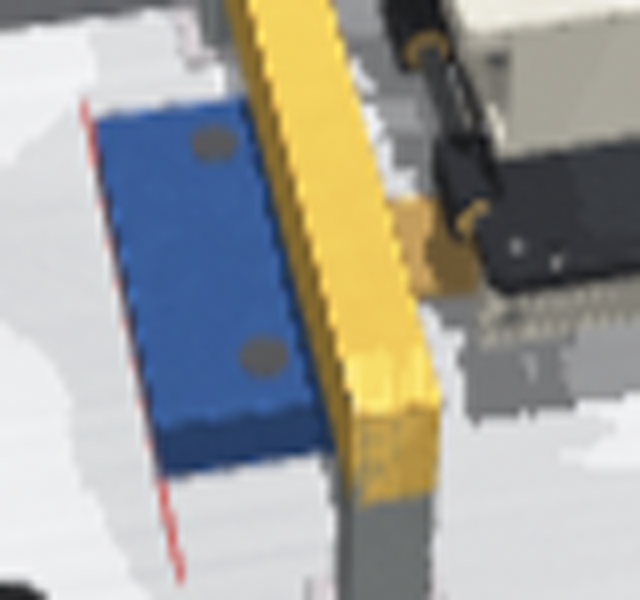

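>>> move_arm([
  [-1,0,0,0],
  [-4,0,0,0],
  [-15,0,0,0],
  [-35,0,0,0],
  [-60,0,0,0],
  [-80,0,-30,0],
  [-100,0,-80,0],
  [-100,0,-140,0],
  [-100,0,-180,0],
  [-100,0,-180,0],
])

```text
clock: 31.02
position: [0.4457, -0.0468, 0.3756]
ee_rot: [-3.049, -0.754, -0.01]
force: [0.3, 0.9, -1.2]
width: 0.422
```

```bash
python3 - <<'E'
from h import *
# same tool pose as when grasped: 
to((.528,.3537),.13,.135+np.pi)
a=arm.get_image("side");b=arm.get_image("top")
cv2.imwrite("pics/s26.png",cv2.resize(a[110:300,200:410,::-1],None,fx=3,fy=3,interpolation=cv2.INTER_CUBIC))
cv2.imwrite("pics/s27.png",cv2.resize(a[192:267,240:320,::-1],None,fx=8,fy=8,interpolation=cv2.INTER_CUBIC))
cv2.imwrite("pics/t27.png",cv2.resize(b[140:260,210:340,::-1],None,fx=5,fy=5,interpolation=cv2.INTER_CUBIC))
E
```

```text
shift [ 259.  -316.    69.1] twist -2.792 yaw0 0.485 tipz 0.1976 w 38.7 F [ 0.3  0.9 -1.2] j [-0.72  0.21  0.85  2.07 -0.2   0.94 -0.85] t 31.025
```

View pics/s26.png

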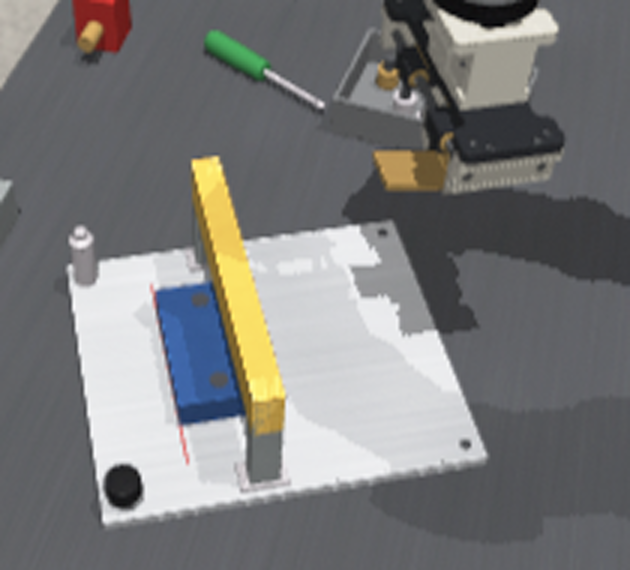

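View pics/s27.png

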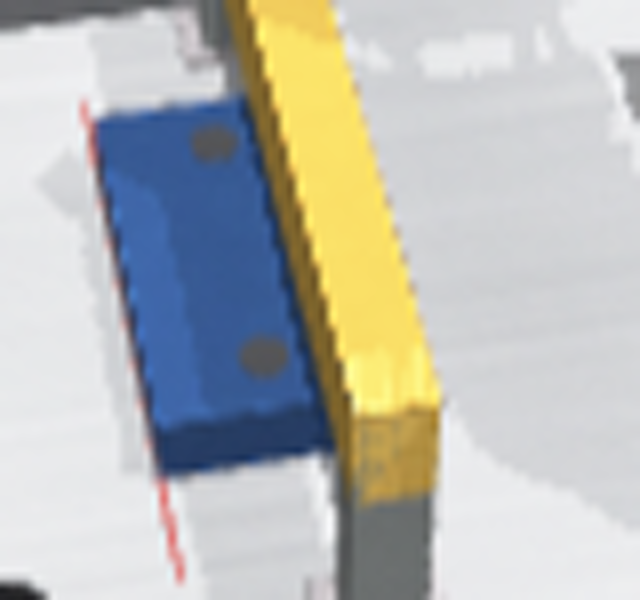

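View pics/t27.png

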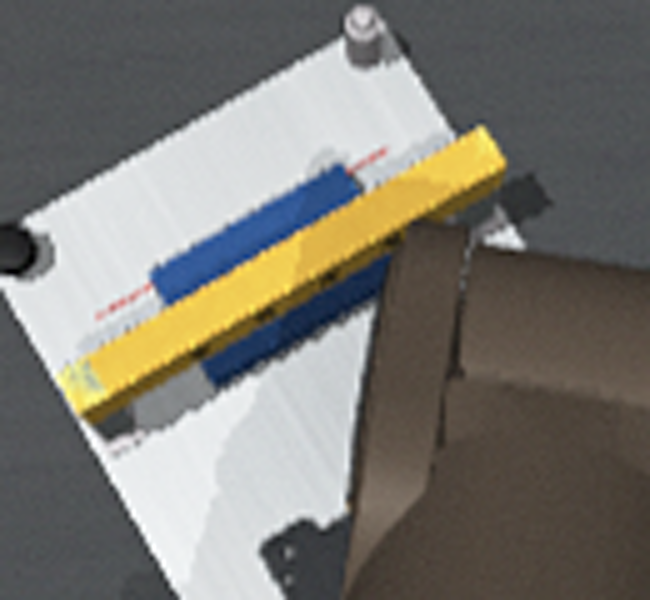

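```bash
python3 - <<'E'
from h import *
S=(5,210,140)
c=lambda p:((p[0]+.5)/S[0]-.5+S[1],(p[1]+.5)/S[0]-.5+S[2])
R0=ray("top",c((387,150)),.012);L0=ray("top",c((97,317)),.012);d=L0-R0
F=(*(R0+L0)/2,np.arctan2(d[1],d[0])-np.pi/2);print(F,np.linalg.norm(d))
for p in((340,165),(150,268)):print(np.round(toF(F,ray("top",c(p),.042))*1000,1))
meas((8,240,192),[(94,120,.042),(155,425,.042),(161,476,.012)],[(84,103),(182,583)])
E
```

```text
(np.float64(0.6455241242719176), np.float64(0.06683873741844269), np.float64(0.4699935539762117)) 0.19930420042374472
[ -1.3 -66.7]
[ 2.  58.8]
F [0.6493 0.065  0.4743]
(94, 120, 0.042) [  0.5 -65.6]
(155, 425, 0.042) [ 1.  61.5]
(161, 476, 0.012) [-0.3 59.9]
```

>>> move_arm([
  [0,-10,0,-0.18],
  [15,-30,0,-0.36],
  [32,-52,0,-0.54],
  [50,-75,0,-0.72],
  [68,-97,0,-0.9],
  [86,-119,0,-1.08],
  [104,-141,0,-1.26],
  [122,-163,0,-1.44],
  [140,-185,0,-1.62],
  [158,-207,0,-1.8],
  [176,-229,0,-1.98],
  [194,-251,0,-2.16],
  [212,-273,0,-2.34],
  [230,-295,0,-2.52],
  [248,-316,0,-2.7],
  [259,-316,10,-2.79],
  [259,-316,20,-2.79],
  [259,-316,20,-2.79],
])

```text
clock: 33.38
position: [0.5267, 0.3529, 0.3509]
ee_rot: [0.204, -3.131, 0.004]
force: [-0.1, -0.1, -1.4]
width: 0.42
```

```bash
python3 - <<'E'
from h import *
to((.528,.3537),.0105,.135+np.pi)
E
```

```text
shift [ -2.    0.9 162.4] twist -0.005 yaw0 -3.011 tipz 0.1729 w 38.6 F [-0.1 -0.1 -1.4] j [-0.75  0.5   0.11  1.62 -0.06  1.03  1.08] t 33.375
```

```bash
python3 - <<'E'
from h import *
b=arm.get_image("top")
cv2.imwrite("pics/t28.png",cv2.resize(b[160:205,225:295,::-1],None,fx=10,fy=10,interpolation=cv2.INTER_CUBIC))
E
```

```text
(no output)
```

View pics/t28.png

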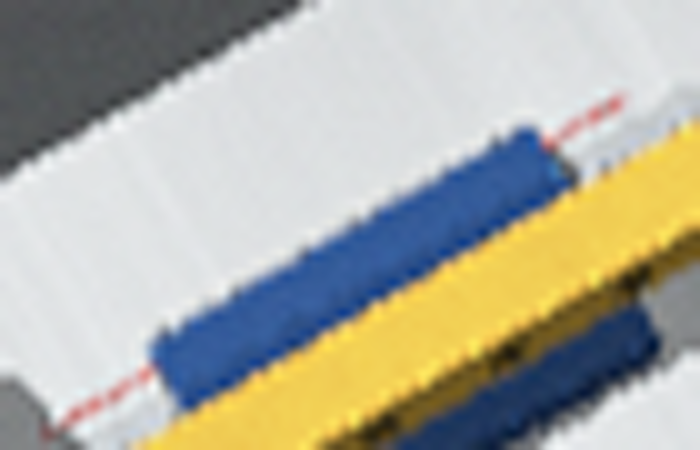

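>>> move_arm([
  [-2,1,55,0],
  [-2,1,105,0],
  [-2,1,135,0],
  [-2,1,148,0],
  [-2,1,155,0],
  [-2,1,157,0],
  [-2,1,157,0],
])

```text
clock: 34.3
position: [0.5294, 0.3555, 0.1973]
ee_rot: [-0.209, 3.133, 0.001]
force: [0.5, 0.0, -1.6]
width: 0.423
```

```bash
python3 - <<'E'
from h import *
to((.528,.3537),.009,.135+np.pi)
cv2.imwrite("pics/s28.png",cv2.resize(arm.get_image("side")[270:400,210:370,::-1],None,fx=4.6,fy=4.6,interpolation=cv2.INTER_CUBIC))
E
```

```text
shift [ 1.7 -1.6 10.3] twist -0.002 yaw0 -3.009 tipz 0.0193 w 38.8 F [ 0.5  0.  -1.6] j [-0.73  0.68  0.09  1.74 -0.08  0.73  1.1 ] t 34.3
```

View pics/s28.png

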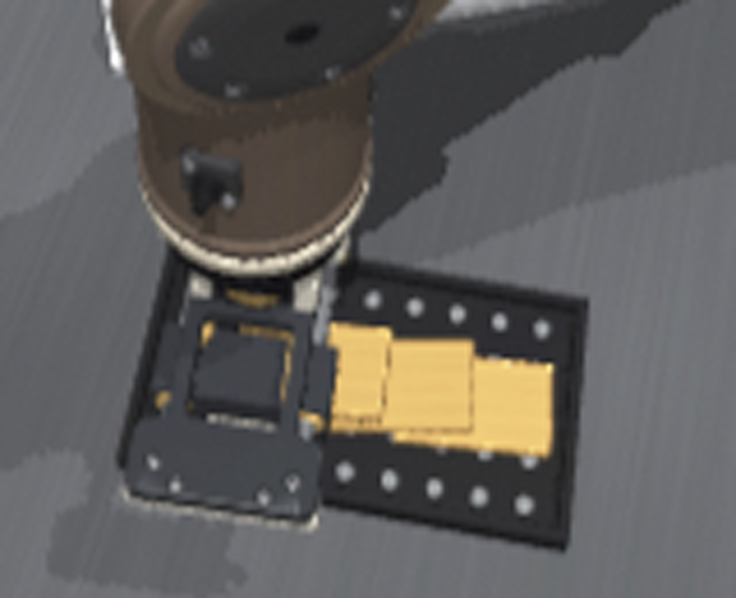

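>>> move_arm([
  [1.5,-1.5,3,0],
  [1.5,-1.5,6,0],
  [1.5,-1.5,8.5,0],
  [1.5,-1.5,9.5,0],
  [1.5,-1.5,9.5,0],
])

```text
clock: 34.98
position: [0.5278, 0.3536, 0.1866]
ee_rot: [0.209, -3.135, 0.0]
force: [-0.1, 0.6, -2.7]
width: 0.422
```

>>> move_arm([
  [0,0,0,0],
  [0,0,0,0],
  [0,0,0,0],
  [0,0,-3,0],
  [0,0,-12,0],
  [0,0,-40,0],
  [0,0,-90,0],
  [0,0,-140,0],
], grip=47)

```text
clock: 35.98
position: [0.5277, 0.3535, 0.3287]
ee_rot: [-0.209, 3.135, -0.0]
force: [0.6, 0.8, 0.2]
width: 0.509
```

>>> move_arm([
  [30,40,-20,0],
  [60,90,-20,0],
  [90,140,-20,0],
  [100,180,-20,0],
  [100,180,-20,0],
  [100,180,-20,0],
])

```text
clock: 36.72
position: [0.4052, 0.5181, 0.3471]
ee_rot: [-0.208, 3.134, -0.001]
force: [0.2, -0.5, -0.1]
width: 0.511
```

```bash
python3 - <<'E'
from h import *
print(arm.observe()["position"])
a=arm.get_image("side");b=arm.get_image("top")
cv2.imwrite("pics/s29.png",a[:,:,::-1]);cv2.imwrite("pics/t29.png",b[:,:,::-1])
cv2.imwrite("pics/s30.png",cv2.resize(a[300:400,220:360,::-1],None,fx=5,fy=5,interpolation=cv2.INTER_CUBIC))
E
```

```text
[0.40524981 0.51813772 0.34705744]
```

View pics/s29.png

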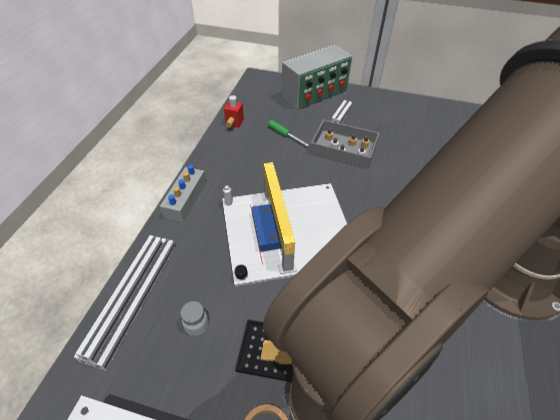

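View pics/s30.png

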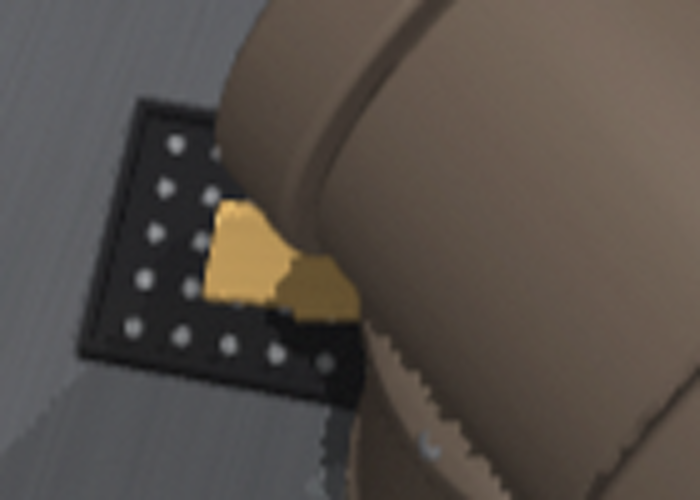

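View pics/t29.png

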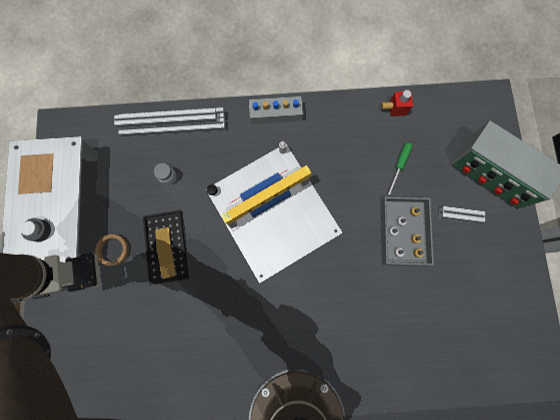

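```bash
python3 - <<'E'
import cv2
b=cv2.imread("pics/t29.png")
t=cv2.resize(b[200:295,130:205],None,fx=6,fy=6,interpolation=cv2.INTER_CUBIC)
t=cv2.convertScaleAbs(t,alpha=1.5)
cv2.imwrite("pics/t30.png",t)
cv2.imwrite("pics/t31.png",cv2.resize(b[160:230,220:320],None,fx=8,fy=8,interpolation=cv2.INTER_CUBIC))
E
```

```text
(no output)
```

View pics/t30.png

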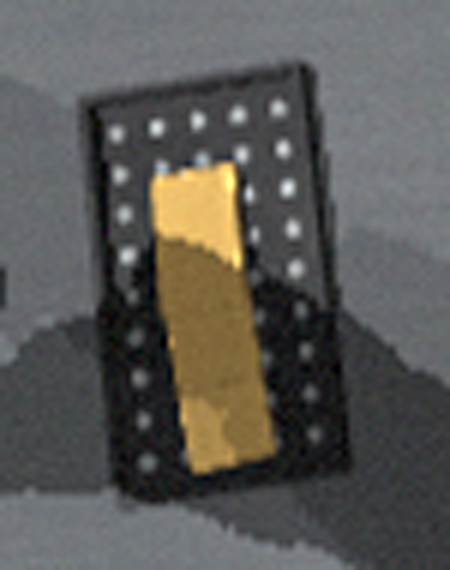

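View pics/t31.png

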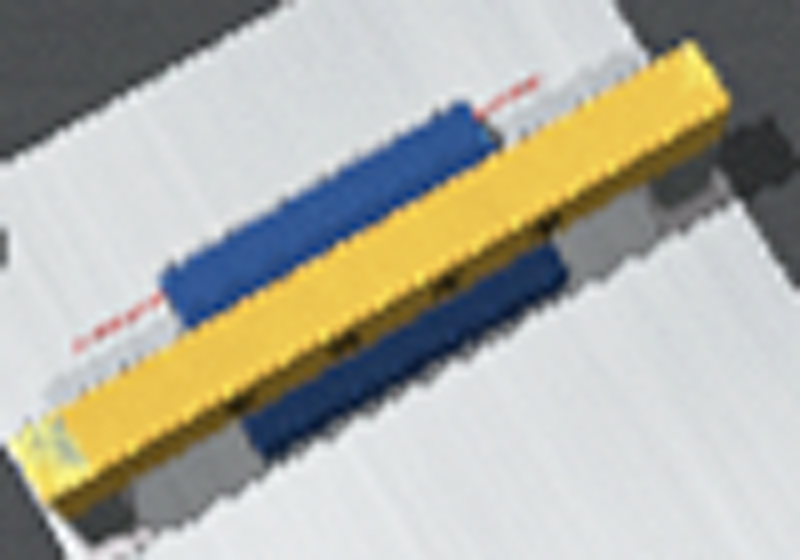

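```bash
python3 - <<'E'
from h import *
S=(8,220,160)
c=lambda p:((p[0]+.5)/S[0]-.5+S[1],(p[1]+.5)/S[0]-.5+S[2])
R0=ray("top",c((541,79)),.012);L0=ray("top",c((77,346)),.012);d=L0-R0
F=(*(R0+L0)/2,np.arctan2(d[1],d[0])-np.pi/2);print(np.round(F,4),np.linalg.norm(d))
for p in((467,101,.042),(163,276,.042)):print(np.round(toF(F,ray("top",c(p[:2]),p[2]))*1000,1))
S2=(6,130,200)
v,r=fit([("top",S2,[(152,180,.035,.02,.011),(235,163,.035,-.02,.011)])],(.5,.35,.1))
print("shim3",np.round(toF(TR,v),4),v[2]-TR[2],r)
to((.4,.5),.2,0)
E
```

```text
[0.646  0.0663 0.4697] 0.19929675587952206
[ -0.9 -67.4]
[-1.  59.9]
shim3 [0.0196 0.005 ] 0.033509752782200655 [ 0.1 -0.  -0.1  0. ]
shift [  8.2 -16.5 -31. ] twist -3.011 yaw0 -3.011 tipz 0.169 w 47.2 F [ 0.2 -0.1  1. ] j [-1.05  0.53  0.09  1.56 -0.05  1.05  0.76] t 36.825
```

```bash
python3 - <<'E'
from cell import arm
print(arm.sign_off())
E
```

```text
the job is handed in; nothing more can be done
None
```

I handed the job in at about 37 s of the 72 s. My last checks show the shim row and the bar both within tolerance, but sign-off gave no verdict.

- **Shims:** I laid the two loose shims in the tray as a row overlapping the one already there.
- **The push:** the moves could not tilt the gripper, and held upright its body would have hit the bridge. With the full row placed and released, I picked the top shim up again, held it flat and pushed the bar with its front end. I then put the shim back in its place. The gripper body should have stayed about 25 mm short of the beam, worked out from the stated gripper sizes.
- **Bar check:** by the top camera, both ends of the far edge are about 1 mm short of the line. The side camera puts them between 0.3 mm short and 1 mm past. The two disagree by 1 to 2 mm, which fits the calibration error, and both are inside the 3 mm limit. Two earlier yaw readings also differed: one rough top-view reading showed about 3 mm of skew along the bar, but zoomed views showed it square to within about 1 mm.
- **Row check:** shim centres are about -52, -14 and +20 mm along the tray, so 34 to 38 mm apart. They are about 5 mm off the centre line and within 0.1 rad of it. The arm hid part of the row in the last side view, so the final row check rests on the top view.
- **Other objects:** nothing else looks moved in the last pictures, and the gripper was clear of everything.

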